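# Set the guard's sash to its mark and acknowledge

### The job

Push the counterweighted sash of the splash guard up with the fingers from beneath its blue lip, until the yellow line on the lip is level (to within a centimetre) with the tip of the orange height marker, and leave it standing there. Then press the green button on the grey monitor box fully down and let it go. Grip and lift nothing: do not pinch the lip, and leave the glassware and the other things on the bench where they are.

Things in the scene. Friction and masses are not known exactly. Their poses are not given: they have to be found in the camera images.
- guard: three-sided splash guard fixed to the worktop: white base plate 120 (x) x 300 (y) x 8 mm, aluminium frame 464 mm tall with clear panes. Origin: centre of the underside; its -x axis points out of the front, roughly to the robot; y along its width; z up. The two front posts are 24 mm square at y = +-138 mm, front faces at x = -60 mm; the sash runs between them. A small beaker and a vial stand fixed on its base plate, behind the sash
- sash (a joint): height of the clear sash above its lowest position, m, 0 to 0.2, straight up. It is counterweighted: it moves against about 4 to 6 N of friction and stays where it is left
- sash_line (a point): middle of the yellow line on the front of the sash's blue lip, moving with the sash; axes as the guard's. The lip is a shelf 220 mm long (y) along the foot of the sash, standing 49 mm out in front of the clear pane and 38 mm in front of the posts. This point is on its front edge, 8 mm above its underside and 8 mm below its upper face. The underside is flat with a rounded front edge (radius 6 mm), free from below: 85 to 115 mm above the worktop at the start
- height_marker: orange pointer on a black clip, fixed on the guard's right-hand post (the guard's -y side), as it stands set; origin at the tip of the pointer, level with which the yellow line must come; axes as the guard's. The tip is 1 mm beyond the right end of the lip; the clip reaches 43 mm from it to -y and 65 mm to +x
- monitor: grey monitor box fixed on the worktop, 90 (x) x 75 (y) x 36 mm, with a small dark display and a green push button on top; origin at the centre of its underside
- ack_top (a point): centre of the top of the green button (28 mm across), which is pressed straight down
- ack (a joint): travel of the green button, m: 0 released, 0.006 fully down; a spring returns it, fully down takes about 5 N
- amber_bottle: amber reagent bottle with black cap, 68 mm across, 139 mm tall, left of the guard; origin under its centre
- stopper: brown rubber stopper, 29 mm across, 28 mm tall, near the front edge of the worktop; origin under its centre
- tape: roll of beige label tape lying flat, 68 mm across, 19 mm tall, near the front edge; origin under its centre
- vial_b: glass sample vial like the other, 30 mm across, 56 mm tall, near the front edge; origin under its centre
- timer: flat white bench timer, 60x68x18 mm, near the front edge; origin under its centre
Not all that is in view belongs to the job. Of the things that look like the monitor, take the one that is farthest to the robot's left at the start.

How it is judged:
On the way, in this order (a step that is already met when the one before it is completed fails the run):
1. the sash has been pushed up level with the marker and stays there (z of sash_line in the frame of height_marker between -0.01 and 0.01 m and contact force between each of the arm, the fingers and sash below 0.1 N), for 0.3 s.
2. the green button is pressed down (value of joint ack above 0.0045 m), for 0.05 s.
At the end, for the whole second after the job is handed in: the yellow line stands still within 10 mm above or below the tip of the orange marker, and the green button has been pressed after that and is up again (z of sash_line in the frame of height_marker between -0.01 and 0.01 m and velocity of joint sash between -0.005 and 0.005 m/s and value of joint ack below 0.0015 m); the robot touches nothing.
It fails at once if the lip is pinched between the fingers (contact force between the fingers and sash_c2 above 3 N and (contact force between the fingers and sash_c0 above 3 N or contact force between the fingers and sash_c1 above 3 N)).
It fails at once if a bystander is lifted or shifted by more than 20 mm (distance of any of amber_bottle, stopper, tape, vial_b, timer from where it was at the start of the episode above 0.02 m).
It also fails if it takes over 43 s, if anything falls off the work surface, if the arm or the gripper's body presses on something with over 40 N, if the wrist force passes 120 N, or if a joint passes its speed limit or range.

### The arm

A 7-joint arm with a two-finger parallel gripper is mounted at the origin on a cart in front of the work surface, level with it; the furniture and walls round the work are solid. World frame = base frame: x ahead of the robot, y to its left, z up, the work surface at z = 0. Lengths are in m, angles in rad, forces in N, time in s.
With the tool pointing down it reaches from about 0.35 to 0.9 m from the base axis. Payload 8.1 kg.
Tool frame: the origin (TCP) lies midway between the tips of the shut fingers; the grasp point (between the pads) lies 19 mm behind it; z points along the fingers, y is the direction in which the jaws open and shut (so a half turn about z gives the same grasp; the last joint's range is limited). The gripper opens to 92 mm and grips with 3 to 60 N. Pads are 19 mm wide; open, the fingers measure 130 mm over their backs; the gripper's body (75 mm by 190 mm) begins 47 mm behind the grasp point.
Start: joints at [-1.419, 0.434, 0.025, 1.573, -0.012, 1.134, -0.075], TCP at [0.158, 0.605, 0.227] pointing down, gripper open.
Joint ranges: [-2.62, 2.62], [-0.44, 2.09], [-1.27, 1.32], [0.08, 2.57], [-1.32, 4.46], [0.12, 2], [-2.74, 2.74]. Speed limits (rad/s): [2.22, 2.22, 3.01, 3.01, 3.14, 3.14, 3.14].

### API

Orientations are given as a rotation vector (axis times angle).
In Python, from cell import arm gives the robot as it stands. The module is installed in compiled form; this text tells all that it offers.
- The arm moves only by the tool jog_arm, never from a script. Its argument "increments" is a list of rows, each an object with "slide": the shift along the tool's x, y, z in mm, a list of three; "roll": the turn about the tool's z in rad; "gripper": the opening, from 0 (shut) to 1 (fully open). In form: [{"slide": [x, y, z], "roll": roll, "gripper": gripper}, ...]. A call has exactly 10 rows; each row is the pose to reach, as a shift and turn from the pose commanded when the call began, along the tool's axes at that moment; what a row does not reach only later rows make up. A row lasts 1/12 s, in which the tool goes at most 41.7 mm and 7.16 degrees, less where a joint would pass 70% of its speed; a pose out of reach is approached as far as the arm can. A call with a gripper value outside its range is refused whole. The fingers move at their own pace and stop on an object; "newtons" is the grip in N (left out, the last holds). Time passes only in rows, so rows that repeat a pose let the fingers close, or fill a call up. It gives the time, the measured TCP pose, the force and the opening at its end, in the units of the state.
- arm.observe(): the state, without advancing time (a new reading comes with each control period).
- arm.get_image(name): name is "scene" or "top"; returns a dict with "frame" (400x640x3 uint8, blue, green, red), "depth" (400x640 float32, m along the optical axis (not along the pixel's ray), 0 where there is no reading), "intrinsics" (3x3 intrinsics, pixels), "R" (3x3) and "t" (3): a world point X has camera coordinates R X + t. Camera axes: x right, y down, z forward; pixel columns grow to the right and rows downward; lengths in m; the calibration is good to about 2 mm. A picture is of the moment at which its call begins.
- arm.sign_off(): hands the job in, once; it reports no verdict.
The state is a dict: "clock": time; "joints": joint angles; "dq": joint speeds; "joint_efforts": joint torques, N m; "position": TCP position; "ee_rot": TCP orientation; "force": force on the tool from outside, world axes, zero at the start; "ft_torque": the same for the moment, N m; "width": opening from 0.0 (shut) to 1.0 (fully open).
Only numpy, scipy, OpenCV 4.12 (cv2) and the standard library are available. Lean on these libraries where they do the work, as an engineer would, in place of code of your own. Each camera call takes 0.05 s, during which the arm holds its last target.

## Working session

There is one attempt and no reset: what is moved stays moved. The work goes in short steps, Python scripts to look and compute and a tool call to move; the robot and the scene stay as the last step left them, time stands still between calls to the robot, and variables do not carry over. Pictures are saved under pics/ and viewed, and the job is handed in when it is done.

Besides the shell and the picture viewer there is one more tool, called after "Emit:" in YAML: its name, and indented under it one key for each argument. jog_arm: Moves the arm, as the interface text tells. Its arguments: {"type":"object","properties":{"increments":{"type":"array"},"newtons":{"type":"number"}},"required":["increments"]}

```bash
mkdir -p pics; cat > h.py <<'E'
import numpy as np,cv2,pickle
from cell import arm
def grab(n,tag):
    d=arm.get_image(n); pickle.dump(d,open(f'pics/{tag}.pkl','wb')); cv2.imwrite(f'pics/{tag}.png',d['frame']); return d
def load(tag): return pickle.load(open(f'pics/{tag}.pkl','rb'))
def world(d,u,v,z=None):
    K=np.array(d['intrinsics']);R=np.array(d['R']);t=np.array(d['t'])
    if z is None: z=d['depth'][int(v),int(u)]
    c=np.linalg.inv(K)@[u,v,1]*z
    return R.T@(c-t)
def proj(d,X):
    c=np.array(d['R'])@X+d['t'];p=np.array(d['intrinsics'])@c;return p[:2]/p[2]
E
python3 - <<'E'
from h import *
for n in('scene','top'):
    d=grab(n,n+'0');R=np.array(d['R']);print(n,-R.T@d['t'],R[2])
s=arm.observe()
for k in s:print(k,np.round(s[k],3))
E
```

```text
scene [-0.25583137 -0.67517201  0.85268061] [ 0.6161006   0.55648926 -0.55744036]
top [ 0.35772079 -0.01905643  1.62129021] [ 0.10823463 -0.00596848 -0.99410746]
clock 0.1
joints [-1.419  0.435  0.025  1.574 -0.012  1.134 -0.075]
dq [ 0.    -0.002  0.001 -0.003  0.     0.    -0.001]
joint_efforts [ 2.0000e-03 -6.6913e+01  9.8700e-01 -3.1515e+01 -6.1000e-02  3.7000e-02
  0.0000e+00]
position [0.157 0.604 0.226]
ee_rot [-3.990e-01 -3.116e+00  2.000e-03]
force [-0.558  0.25  -0.655]
ft_torque [-0.007  0.015  0.008]
width 1.002
```

View pics/scene0.png

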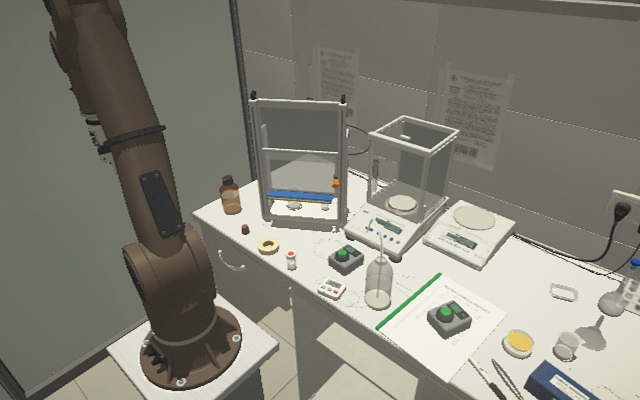

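View pics/top0.png

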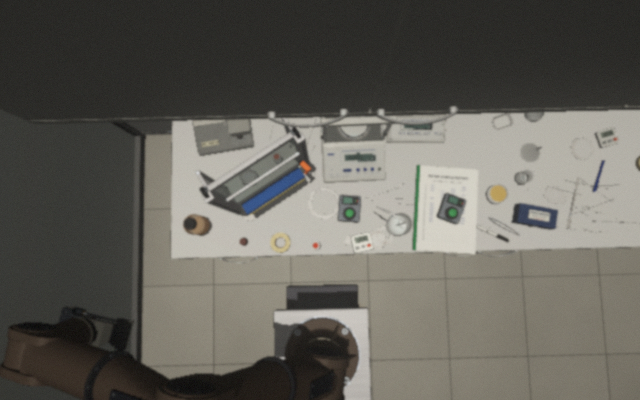

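Candidates for the monitor are scene (346,257) / top (349,208), and scene (449,317) / top (452,207) on the paper. The robot's left is image-left in the top view, so I choose the first. The guard is at scene (300,160), with the blue lip at (300,196) and the orange marker at (337,183). Next I'll check with close crops.

```bash
python3 - <<'E'
from h import *
d=load('scene0');f=d['frame']
a=cv2.resize(f[165:235,250:360],None,fx=7,fy=7,interpolation=cv2.INTER_CUBIC);cv2.imwrite('pics/c1.png',a)
t=load('top0');b=cv2.resize(t['frame'][120:260,170:370],None,fx=4,fy=4,interpolation=cv2.INTER_CUBIC);cv2.imwrite('pics/c2.png',b)
c=cv2.resize(f[235:280,320:370],None,fx=8,fy=8,interpolation=cv2.INTER_CUBIC);cv2.imwrite('pics/c3.png',c)
for n,D,ps in(('s',d,[(346,255),(449,312),(230,182),(245,230),(268,246),(291,258),(332,289)]),('t',t,[(349,214),(453,212),(197,225),(244,241),(281,243),(317,245),(362,242)])):
    for p in ps:print(n,p,np.round(world(D,*p),3))
E
```

```text
s (346, 255) [ 0.476 -0.117  0.048]
s (449, 312) [ 0.462 -0.458  0.062]
s (230, 182) [0.442 0.386 0.127]
s (245, 230) [0.376 0.242 0.023]
s (268, 246) [0.385 0.139 0.002]
s (291, 258) [ 0.357 -0.001  0.049]
s (332, 289) [ 0.362 -0.157  0.019]
t (349, 214) [ 0.465 -0.104  0.065]
t (453, 212) [ 0.463 -0.45   0.061]
t (197, 225) [0.438 0.388 0.105]
t (244, 241) [0.385 0.251 0.023]
t (281, 243) [ 0.375  0.129 -0.002]
t (317, 245) [0.365 0.005 0.053]
t (362, 242) [ 0.372 -0.147  0.018]
```

View pics/c1.png

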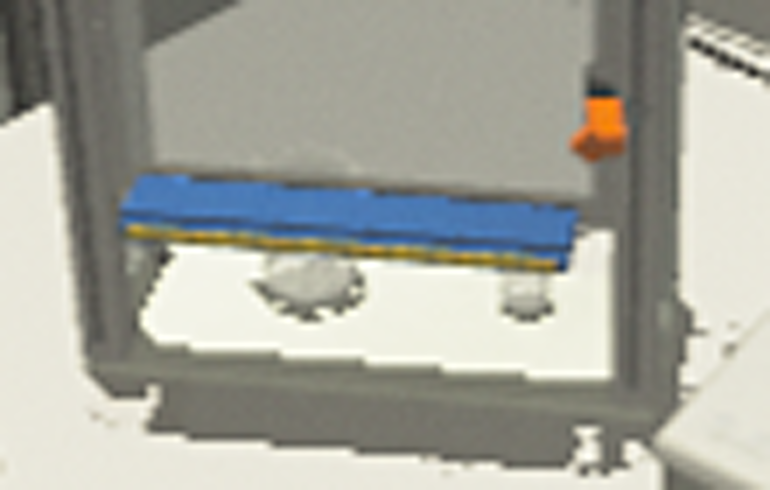

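View pics/c2.png

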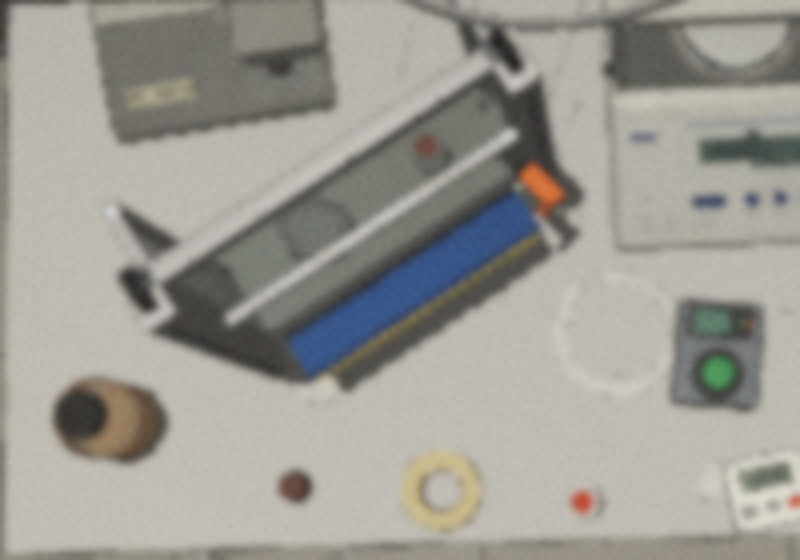

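View pics/c3.png

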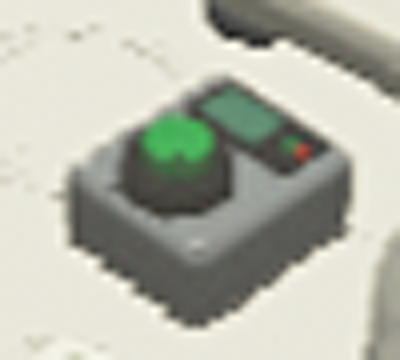

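The crops confirm the choice: the green-button monitor at top (349,208), the lip running from top (245,212) to (305,175), and the orange pointer at scene (333,186). Now I'll measure the lip line and marker tip.

```bash
cat > m.py <<'E'
from h import *
def cloud(D,mask):
    v,u=np.where(mask&(D['depth']>0));return np.array([world(D,a,b) for a,b in zip(u,v)]),u,v
def masks(D):
    h=cv2.cvtColor(D['frame'],cv2.COLOR_BGR2HSV).astype(int);H,S,V=h[...,0],h[...,1],h[...,2]
    return dict(blue=(H>100)&(H<125)&(S>120)&(V>60),orange=(H>4)&(H<16)&(S>170)&(V>100),yellow=(H>17)&(H<32)&(S>90)&(V>60),green=(H>50)&(H<80)&(S>120)&(V>60))
def measure(D,box):
    m=masks(D);b=np.zeros(D['depth'].shape,bool);b[box[1]:box[3],box[0]:box[2]]=1
    return {k:cloud(D,m[k]&b) for k in m}
E
python3 - <<'E'
from m import *
for tag,box in(('scene0',(250,165,360,285)),('top0',(230,150,365,230))):
    D=load(tag);r=measure(D,box)
    for k,(P,u,v) in r.items():
        print(tag,k,len(P))
        if len(P): 
            print(' min',P.min(0).round(3),'med',np.median(P,0).round(3),'max',P.max(0).round(3))
        if k in('blue','yellow') and len(P)>5:
            i=P[:,1].argmin();j=P[:,1].argmax();print(P[i].round(3),P[j].round(3),(u[i],v[i]),(u[j],v[j]));
            vx,vy,x,y=cv2.fitLine(P[:,:2].astype(np.float32),cv2.DIST_HUBER,0,.01,.01).ravel();print(' dir',vx,vy)
        if k=='orange': print([(a,b,p.round(3).tolist()) for p,a,b in zip(P,u,v)])
E
```

```text
scene0 blue 401
 min [0.469 0.037 0.118] med [0.542 0.137 0.127] max [0.611 0.24  0.131]
[0.583 0.037 0.12 ] [0.501 0.24  0.125] (np.int64(330), np.int64(202)) (np.int64(270), np.int64(190))
 dir 0.53166217 -0.84695655
scene0 orange 42
 min [0.361 0.005 0.055] med [0.597 0.026 0.189] max [0.627 0.048 0.193]
[(np.int64(334), np.int64(179), [0.616, 0.048, 0.19]), (np.int64(335), np.int64(179), [0.618, 0.046, 0.189]), (np.int64(336), np.int64(179), [0.615, 0.039, 0.193]), (np.int64(337), np.int64(179), [0.623, 0.041, 0.189]), (np.int64(334), np.int64(180), [0.613, 0.046, 0.188]), (np.int64(335), np.int64(180), [0.612, 0.04, 0.19]), (np.int64(336), np.int64(180), [0.611, 0.035, 0.193]), (np.int64(338), np.int64(180), [0.627, 0.04, 0.183]), (np.int64(334), np.int64(181), [0.607, 0.041, 0.189]), (np.int64(336), np.int64(181), [0.608, 0.033, 0.191]), (np.int64(337), np.int64(181), [0.612, 0.032, 0.19]), (np.int64(338), np.int64(181), [0.626, 0.04, 0.18]), (np.int64(334), np.int64(182), [0.597, 0.032, 0.193]), (np.int64(335), np.int64(182), [0.6, 0.03, 0.192]), (np.int64(337), np.int64(182),
[... 3777 characters left out ...]
05), np.int64(168), [0.601, 0.034, 0.189]), (np.int64(306), np.int64(168), [0.602, 0.031, 0.181]), (np.int64(307), np.int64(168), [0.601, 0.028, 0.19]), (np.int64(308), np.int64(168), [0.599, 0.025, 0.198]), (np.int64(309), np.int64(168), [0.601, 0.022, 0.189]), (np.int64(305), np.int64(169), [0.598, 0.034, 0.191]), (np.int64(306), np.int64(169), [0.598, 0.031, 0.19]), (np.int64(307), np.int64(169), [0.598, 0.028, 0.19]), (np.int64(308), np.int64(169), [0.597, 0.025, 0.191]), (np.int64(306), np.int64(170), [0.595, 0.031, 0.186]), (np.int64(307), np.int64(170), [0.595, 0.028, 0.189])]
top0 yellow 0
top0 green 13
 min [ 0.462 -0.111  0.055] med [ 0.468 -0.107  0.057] max [ 0.475 -0.097  0.065]
```

The crops show the lip's upper face at z≈0.127 with the line at about 0.118. The marker's top face is at about 0.190, with its tip at about 0.185. The interface only offers slides and a roll about the tool axis, with the tool pointing down. So first I'll see how the arm behaves at the edge of its reach, in free space.

Emit:
jog_arm:
  increments:
    - {"slide": [0,0,-40],"roll": 0,"gripper": 0}
    - {"slide": [0,0,-80],"roll": 0,"gripper": 0}
    - {"slide": [0,0,-120],"roll": 0,"gripper": 0}
    - {"slide": [0,0,-160],"roll": 0,"gripper": 0}
    - {"slide": [0,0,-200],"roll": 0,"gripper": 0}
    - {"slide": [0,0,-240],"roll": 0,"gripper": 0}
    - {"slide": [0,0,-280],"roll": 0,"gripper": 0}
    - {"slide": [0,0,-320],"roll": 0,"gripper": 0}
    - {"slide": [0,0,-360],"roll": 0,"gripper": 0}
    - {"slide": [0,0,-400],"roll": 0,"gripper": 0}

```text
clock: 0.93
position: [0.1552, 0.6036, 0.606]
ee_rot: [0.392, 3.112, 0.06]
force: [-0.9, 0.7, -1.4]
width: 0.326
```

```bash
python3 - <<'E'
from h import *
s=arm.observe()
for k in s:print(k,np.round(s[k],3))
t=load('scene0');cv2.imwrite('pics/c4.png',cv2.resize(t['frame'][172:210,310:350],None,fx=14,fy=14,interpolation=cv2.INTER_NEAREST))
E
```

```text
clock 0.933
joints [-1.531  0.415  0.277  0.701 -0.124  1.998 -0.012]
dq [-1.069 -0.279  2.254  0.291 -0.966  0.088  0.593]
joint_efforts [ 14.197 -65.062  -4.734 -34.868   3.451   0.401  -1.945]
position [0.155 0.604 0.606]
ee_rot [0.392 3.112 0.06 ]
force [-0.872  0.724 -1.404]
ft_torque [-0.001  0.078  0.037]
width 0.326
```

View pics/c4.png

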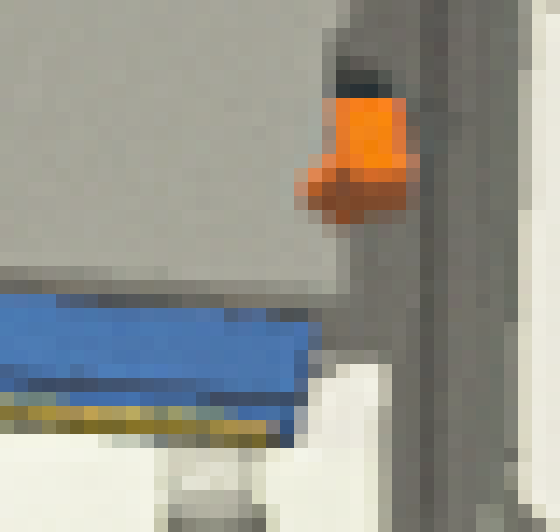

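The tool stays vertical, joint 6 is now at its 2.0 limit, and the redundant joint is taking up the motion. The pointer tip is at scene (331.5,185.4) and the yellow line's right end at (329.5,202.5). I'll push past the reach limit to see whether the commanded pose tilts.

Emit:
jog_arm:
  increments:
    - {"slide": [0,0,-40],"roll": 0,"gripper": 0}
    - {"slide": [0,0,-80],"roll": 0,"gripper": 0}
    - {"slide": [0,0,-120],"roll": 0,"gripper": 0}
    - {"slide": [0,0,-160],"roll": 0,"gripper": 0}
    - {"slide": [0,0,-200],"roll": 0,"gripper": 0}
    - {"slide": [0,0,-240],"roll": 0,"gripper": 0}
    - {"slide": [0,0,-280],"roll": 0,"gripper": 0}
    - {"slide": [0,0,-320],"roll": 0,"gripper": 0}
    - {"slide": [0,0,-360],"roll": 0,"gripper": 0}
    - {"slide": [0,0,-400],"roll": 0,"gripper": 0}

```text
clock: 1.77
position: [0.1395, 0.5365, 0.6473]
ee_rot: [0.398, 3.105, 0.111]
force: [-0.3, -0.5, 0.6]
width: 0.007
```

```bash
python3 - <<'E'
from h import *
from scipy.spatial.transform import Rotation as Ro
s=arm.observe()
for k in ('joints','dq','position','ee_rot','force'):print(k,np.round(s[k],3))
print(Ro.from_rotvec(s['ee_rot']).as_matrix().round(3))
E
```

```text
joints [-1.649  0.273  0.399  0.813 -0.119  2.002 -0.006]
dq [-0.09  -0.11   0.056  0.108  0.027  0.002 -0.01 ]
position [0.14  0.537 0.647]
ee_rot [0.398 3.105 0.111]
force [-0.298 -0.503  0.637]
[[-0.968  0.251  0.018]
 [ 0.252  0.965  0.069]
 [-0.     0.071 -0.997]]
```

Emit:
jog_arm:
  increments:
    - {"slide": [0,0,20],"roll": 0,"gripper": 0}
    - {"slide": [0,0,40],"roll": 0,"gripper": 0}
    - {"slide": [0,0,60],"roll": 0,"gripper": 0}
    - {"slide": [0,0,80],"roll": 0,"gripper": 0}
    - {"slide": [0,0,100],"roll": 0,"gripper": 0}
    - {"slide": [0,0,120],"roll": 0,"gripper": 0}
    - {"slide": [0,0,140],"roll": 0,"gripper": 0}
    - {"slide": [0,0,160],"roll": 0,"gripper": 0}
    - {"slide": [0,0,160],"roll": 0,"gripper": 0}
    - {"slide": [0,0,160],"roll": 0,"gripper": 0}

```text
clock: 2.6
position: [0.1423, 0.5476, 0.4875]
ee_rot: [0.397, 3.105, 0.109]
force: [-0.5, 0.3, 0.5]
width: 0.004
```

```bash
cat > st.py <<'E'
from h import *
from scipy.spatial.transform import Rotation as Ro
s=arm.observe()
for k in ('clock','joints','position','ee_rot','force'):print(k,np.round(s[k],4))
print(Ro.from_rotvec(s['ee_rot']).as_matrix().round(3))
E
python3 st.py
```

```text
clock 2.6
joints [-1.694   0.1945  0.3634  1.3027 -0.0669  1.5867 -0.0264]
position [0.1423 0.5476 0.4875]
ee_rot [0.3974 3.1052 0.1087]
force [-0.5223  0.334   0.5023]
[[-0.968  0.251  0.018]
 [ 0.252  0.965  0.068]
 [-0.     0.07  -0.998]]
```

The tilt persists, because the commanded pose follows what the arm could reach. That means I can build up a forward tilt step by step, so the fingers can get beneath the lip. Before doing this at the guard's azimuth, I'll check the overhead and wall clearance.

```bash
python3 - <<'E'
from h import *
t=load('top0')
for p in [(100,60),(300,20),(300,60),(300,100),(300,110),(300,118),(200,60),(60,200),(100,200),(20,250),(300,125)]:print(p,t['depth'][p[1],p[0]],np.round(world(t,*p),3))
t=load('scene0')
print()
for p in [(200,20),(200,120),(300,50),(400,5),(400,60),(500,100),(240,60),(500,12)]:print(p,np.round(world(t,*p),3))
E
```

```text
(100, 60) 0.6154165 [0.608 0.268 1.028]
(300, 20) 0.5187216 [0.607 0.002 1.127]
(300, 60) 0.63100564 [0.608 0.007 1.014]
(300, 100) 0.80111766 [0.607 0.016 0.842]
(300, 110) 0.8596069 [0.607 0.019 0.784]
(300, 118) 1.6644573 [ 0.813  0.056 -0.004]
(200, 60) 0.6215116 [0.607 0.139 1.022]
(60, 200) 1.7212889 [ 0.553  0.942 -0.095]
(100, 200) 2.0365202 [ 0.584  0.945 -0.408]
(20, 250) 1.4958783 [0.372 0.947 0.112]
(300, 125) 0.85933936 [0.58  0.02  0.781]

(200, 20) [0.786 0.936 0.562]
(200, 120) [0.702 0.947 0.135]
(300, 50) [0.948 0.506 0.471]
(400, 5) [0.98  0.079 0.663]
(400, 60) [0.976 0.057 0.496]
(500, 100) [ 0.973 -0.301  0.435]
(240, 60) [0.958 0.92  0.365]
(500, 12) [ 0.979 -0.243  0.67 ]
```

Emit:
jog_arm:
  increments:
    - {"slide": [-33,-20,-16],"roll": -0.08,"gripper": 0}
    - {"slide": [-67,-41,-30],"roll": -0.16,"gripper": 0}
    - {"slide": [-100,-61,-45],"roll": -0.25,"gripper": 0}
    - {"slide": [-134,-82,-60],"roll": -0.33,"gripper": 0}
    - {"slide": [-167,-102,-70],"roll": -0.41,"gripper": 0}
    - {"slide": [-200,-122,-80],"roll": -0.49,"gripper": 0}
    - {"slide": [-234,-143,-90],"roll": -0.57,"gripper": 0}
    - {"slide": [-268,-164,-105],"roll": -0.66,"gripper": 0}
    - {"slide": [-301,-184,-115],"roll": -0.74,"gripper": 0}
    - {"slide": [-334,-204,-125],"roll": -0.82,"gripper": 0}

```text
clock: 3.43
position: [0.4133, 0.2562, 0.6007]
ee_rot: [-0.871, 2.975, 0.098]
force: [0.0, 1.1, -0.6]
width: 0.006
```

```bash
python3 st.py
```

```text
clock 3.4333
joints [-1.1793  0.091   0.6502  1.1598 -0.1109  1.8526  1.5737]
position [0.4133 0.2562 0.6007]
ee_rot [-0.8706  2.9747  0.0983]
force [ 0.0419  1.0543 -0.5979]
[[-0.842 -0.54   0.021]
 [-0.537  0.84   0.072]
 [-0.057  0.049 -0.997]]
```

Emit:
jog_arm:
  increments:
    - {"slide": [-60,0,-400],"roll": 0,"gripper": 0}
    - {"slide": [-60,0,-400],"roll": 0,"gripper": 0}
    - {"slide": [-60,0,-400],"roll": 0,"gripper": 0}
    - {"slide": [-60,0,-400],"roll": 0,"gripper": 0}
    - {"slide": [-60,0,-400],"roll": 0,"gripper": 0}
    - {"slide": [-60,0,-400],"roll": 0,"gripper": 0}
    - {"slide": [-60,0,-400],"roll": 0,"gripper": 0}
    - {"slide": [-60,0,-400],"roll": 0,"gripper": 0}
    - {"slide": [-60,0,-400],"roll": 0,"gripper": 0}
    - {"slide": [-60,0,-400],"roll": 0,"gripper": 0}

```text
clock: 4.27
position: [0.4152, 0.2556, 0.6745]
ee_rot: [-0.853, 2.936, 0.117]
force: [0.5, -0.5, 1.2]
width: 0.004
```

```bash
python3 st.py
```

```text
clock 4.2667
joints [-0.8958  0.1342  0.3553  0.9118 -0.1087  2.0022  1.5399]
position [0.4152 0.2556 0.6745]
ee_rot [-0.8527  2.9359  0.1166]
force [ 0.4585 -0.4989  1.2053]
[[-0.842 -0.537  0.058]
 [-0.531  0.842  0.096]
 [-0.1    0.05  -0.994]]
```

Emit:
jog_arm:
  increments:
    - {"slide": [-200,0,-400],"roll": 0,"gripper": 0}
    - {"slide": [-200,0,-400],"roll": 0,"gripper": 0}
    - {"slide": [-200,0,-400],"roll": 0,"gripper": 0}
    - {"slide": [-200,0,-400],"roll": 0,"gripper": 0}
    - {"slide": [-200,0,-400],"roll": 0,"gripper": 0}
    - {"slide": [-200,0,-400],"roll": 0,"gripper": 0}
    - {"slide": [-200,0,-400],"roll": 0,"gripper": 0}
    - {"slide": [-200,0,-400],"roll": 0,"gripper": 0}
    - {"slide": [-200,0,-400],"roll": 0,"gripper": 0}
    - {"slide": [-200,0,-400],"roll": 0,"gripper": 0}

```text
clock: 5.1
position: [0.4617, 0.2818, 0.6862]
ee_rot: [-0.835, 2.89, 0.138]
force: [-0.8, -0.3, -0.2]
width: 0.003
```

```bash
python3 st.py
```

```text
clock 5.1
joints [-0.7837  0.2241  0.2715  0.7711 -0.1288  2.002   1.5477]
position [0.4617 0.2818 0.6862]
ee_rot [-0.8353  2.8898  0.1378]
force [-0.8402 -0.3267 -0.2464]
[[-0.838 -0.536  0.099]
 [-0.524  0.843  0.123]
 [-0.15   0.051 -0.987]]
```

Emit:
jog_arm:
  increments:
    - {"slide": [500,0,-4000],"roll": 0,"gripper": 0}
    - {"slide": [500,0,-4000],"roll": 0,"gripper": 0}
    - {"slide": [500,0,-4000],"roll": 0,"gripper": 0}
    - {"slide": [500,0,-4000],"roll": 0,"gripper": 0}
    - {"slide": [500,0,-4000],"roll": 0,"gripper": 0}
    - {"slide": [500,0,-4000],"roll": 0,"gripper": 0}
    - {"slide": [500,0,-4000],"roll": 0,"gripper": 0}
    - {"slide": [500,0,-4000],"roll": 0,"gripper": 0}
    - {"slide": [500,0,-4000],"roll": 0,"gripper": 0}
    - {"slide": [500,0,-4000],"roll": 0,"gripper": 0}

```text
clock: 5.93
position: [0.3615, 0.2134, 0.7201]
ee_rot: [-0.824, 2.845, 0.162]
force: [0.2, 0.4, -0.6]
width: 0.002
```

```bash
python3 st.py
```

```text
clock 5.9333
joints [-0.666  -0.0041  0.0439  0.9418 -0.048   2.0021  1.488 ]
position [0.3615 0.2134 0.7201]
ee_rot [-0.8241  2.8453  0.1616]
force [ 0.2364  0.3973 -0.608 ]
[[-0.832 -0.538  0.137]
 [-0.519  0.841  0.152]
 [-0.197  0.055 -0.979]]
```

The tilt is gaining steadily at about 3° per call and is now 11.5°. I'll continue.

Emit:
jog_arm:
  increments:
    - {"slide": [-1000,0,-4000],"roll": 0,"gripper": 0}
    - {"slide": [-1000,0,-4000],"roll": 0,"gripper": 0}
    - {"slide": [-1000,0,-4000],"roll": 0,"gripper": 0}
    - {"slide": [-1000,0,-4000],"roll": 0,"gripper": 0}
    - {"slide": [-1000,0,-4000],"roll": 0,"gripper": 0}
    - {"slide": [-1000,0,-4000],"roll": 0,"gripper": 0}
    - {"slide": [-1000,0,-4000],"roll": 0,"gripper": 0}
    - {"slide": [-1000,0,-4000],"roll": 0,"gripper": 0}
    - {"slide": [-1000,0,-4000],"roll": 0,"gripper": 0}
    - {"slide": [-1000,0,-4000],"roll": 0,"gripper": 0}

```text
clock: 6.77
position: [0.3852, 0.2208, 0.7397]
ee_rot: [-0.807, 2.802, 0.182]
force: [-0.2, -0.4, 0.1]
width: 0.007
```

```bash
python3 st.py
```

```text
clock 6.7667
joints [-0.9139  0.0152  0.3308  0.8771 -0.063   2.002   1.5144]
position [0.3852 0.2208 0.7397]
ee_rot [-0.8072  2.8021  0.1821]
force [-0.1909 -0.4299  0.1246]
[[-0.825 -0.537  0.175]
 [-0.51   0.842  0.178]
 [-0.243  0.058 -0.968]]
```

Emit:
jog_arm:
  increments:
    - {"slide": [-1000,0,-4000],"roll": 0,"gripper": 0}
    - {"slide": [-1000,0,-4000],"roll": 0,"gripper": 0}
    - {"slide": [-1000,0,-4000],"roll": 0,"gripper": 0}
    - {"slide": [-1000,0,-4000],"roll": 0,"gripper": 0}
    - {"slide": [-1000,0,-4000],"roll": 0,"gripper": 0}
    - {"slide": [-1000,0,-4000],"roll": 0,"gripper": 0}
    - {"slide": [-1000,0,-4000],"roll": 0,"gripper": 0}
    - {"slide": [-1000,0,-4000],"roll": 0,"gripper": 0}
    - {"slide": [-1000,0,-4000],"roll": 0,"gripper": 0}
    - {"slide": [-1000,0,-4000],"roll": 0,"gripper": 0}

```text
clock: 7.6
position: [0.3891, 0.2161, 0.7604]
ee_rot: [-0.792, 2.757, 0.202]
force: [0.1, 0.3, -0.4]
width: 0.006
```

Emit:
jog_arm:
  increments:
    - {"slide": [-800,0,-4000],"roll": 0,"gripper": 0}
    - {"slide": [-800,0,-4000],"roll": 0,"gripper": 0}
    - {"slide": [-800,0,-4000],"roll": 0,"gripper": 0}
    - {"slide": [-800,0,-4000],"roll": 0,"gripper": 0}
    - {"slide": [-800,0,-4000],"roll": 0,"gripper": 0}
    - {"slide": [-800,0,-4000],"roll": 0,"gripper": 0}
    - {"slide": [-800,0,-4000],"roll": 0,"gripper": 0}
    - {"slide": [-800,0,-4000],"roll": 0,"gripper": 0}
    - {"slide": [-800,0,-4000],"roll": 0,"gripper": 0}
    - {"slide": [-800,0,-4000],"roll": 0,"gripper": 0}

```text
clock: 8.43
position: [0.3675, 0.1954, 0.7815]
ee_rot: [-0.777, 2.711, 0.222]
force: [1.0, -0.1, -0.0]
width: 0.008
```

```bash
python3 st.py
```

```text
clock 8.4333
joints [-0.3287 -0.0118 -0.2238  0.8057 -0.073   2.002   1.5339]
position [0.3675 0.1954 0.7815]
ee_rot [-0.7767  2.7107  0.2215]
force [ 1.0347 -0.1396 -0.0166]
[[-0.804 -0.538  0.253]
 [-0.489  0.841  0.231]
 [-0.337  0.062 -0.939]]
```

Emit:
jog_arm:
  increments:
    - {"slide": [-1400,0,-4000],"roll": 0,"gripper": 0}
    - {"slide": [-1400,0,-4000],"roll": 0,"gripper": 0}
    - {"slide": [-1400,0,-4000],"roll": 0,"gripper": 0}
    - {"slide": [-1400,0,-4000],"roll": 0,"gripper": 0}
    - {"slide": [-1400,0,-4000],"roll": 0,"gripper": 0}
    - {"slide": [-1400,0,-4000],"roll": 0,"gripper": 0}
    - {"slide": [-1400,0,-4000],"roll": 0,"gripper": 0}
    - {"slide": [-1400,0,-4000],"roll": 0,"gripper": 0}
    - {"slide": [-1400,0,-4000],"roll": 0,"gripper": 0}
    - {"slide": [-1400,0,-4000],"roll": 0,"gripper": 0}

```text
clock: 9.27
position: [0.3784, 0.1964, 0.8026]
ee_rot: [-0.762, 2.664, 0.24]
force: [-0.3, -0.5, 0.3]
width: 0.003
```

Emit:
jog_arm:
  increments:
    - {"slide": [-1400,0,-4000],"roll": 0,"gripper": 0}
    - {"slide": [-1400,0,-4000],"roll": 0,"gripper": 0}
    - {"slide": [-1400,0,-4000],"roll": 0,"gripper": 0}
    - {"slide": [-1400,0,-4000],"roll": 0,"gripper": 0}
    - {"slide": [-1400,0,-4000],"roll": 0,"gripper": 0}
    - {"slide": [-1400,0,-4000],"roll": 0,"gripper": 0}
    - {"slide": [-1400,0,-4000],"roll": 0,"gripper": 0}
    - {"slide": [-1400,0,-4000],"roll": 0,"gripper": 0}
    - {"slide": [-1400,0,-4000],"roll": 0,"gripper": 0}
    - {"slide": [-1400,0,-4000],"roll": 0,"gripper": 0}

```text
clock: 10.1
position: [0.3735, 0.188, 0.8237]
ee_rot: [-0.746, 2.618, 0.256]
force: [0.0, -0.7, -0.5]
width: 0.002
```

```bash
python3 st.py
```

```text
clock 10.1
joints [-0.3023 -0.0125 -0.2117  0.7093 -0.0927  2.002   1.5538]
position [0.3735 0.188  0.8237]
ee_rot [-0.7462  2.6181  0.2564]
force [ 0.0436 -0.6959 -0.528 ]
[[-0.775 -0.538  0.33 ]
 [-0.464  0.84   0.28 ]
 [-0.428  0.064 -0.901]]
```

Emit:
jog_arm:
  increments:
    - {"slide": [-1600,0,-4000],"roll": 0,"gripper": 0}
    - {"slide": [-1600,0,-4000],"roll": 0,"gripper": 0}
    - {"slide": [-1600,0,-4000],"roll": 0,"gripper": 0}
    - {"slide": [-1600,0,-4000],"roll": 0,"gripper": 0}
    - {"slide": [-1600,0,-4000],"roll": 0,"gripper": 0}
    - {"slide": [-1600,0,-4000],"roll": 0,"gripper": 0}
    - {"slide": [-1600,0,-4000],"roll": 0,"gripper": 0}
    - {"slide": [-1600,0,-4000],"roll": 0,"gripper": 0}
    - {"slide": [-1600,0,-4000],"roll": 0,"gripper": 0}
    - {"slide": [-1600,0,-4000],"roll": 0,"gripper": 0}

```text
clock: 10.93
position: [0.3697, 0.1822, 0.8449]
ee_rot: [-0.731, 2.571, 0.272]
force: [0.5, 0.2, 0.1]
width: 0.006
```

Emit:
jog_arm:
  increments:
    - {"slide": [-1600,0,-4000],"roll": 0,"gripper": 0}
    - {"slide": [-1600,0,-4000],"roll": 0,"gripper": 0}
    - {"slide": [-1600,0,-4000],"roll": 0,"gripper": 0}
    - {"slide": [-1600,0,-4000],"roll": 0,"gripper": 0}
    - {"slide": [-1600,0,-4000],"roll": 0,"gripper": 0}
    - {"slide": [-1600,0,-4000],"roll": 0,"gripper": 0}
    - {"slide": [-1600,0,-4000],"roll": 0,"gripper": 0}
    - {"slide": [-1600,0,-4000],"roll": 0,"gripper": 0}
    - {"slide": [-1600,0,-4000],"roll": 0,"gripper": 0}
    - {"slide": [-1600,0,-4000],"roll": 0,"gripper": 0}

```text
clock: 11.77
position: [0.3561, 0.1723, 0.8656]
ee_rot: [-0.715, 2.525, 0.286]
force: [-0.1, -0.1, 0.5]
width: 0.005
```

```bash
python3 st.py; python3 - <<'E'
from h import *
d=grab('scene','scene1')
E
```

```text
clock 11.7667
joints [-0.2243 -0.0469 -0.2261  0.6462 -0.1383  2.002   1.5773]
position [0.3561 0.1723 0.8656]
ee_rot [-0.7153  2.5245  0.2861]
force [-0.1    -0.0966  0.4714]
[[-0.739 -0.539  0.405]
 [-0.434  0.84   0.325]
 [-0.515  0.064 -0.855]]
```

View pics/scene1.png

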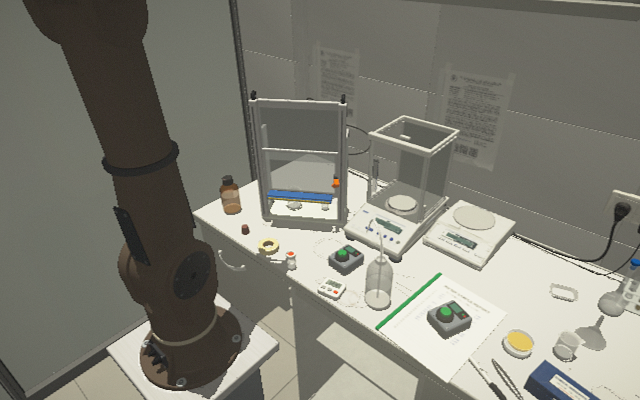

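The scene view is clear: guard at (300,160), lip at (300,196) and marker tip at (331,185), with nothing disturbed. The tool is now tilted 31° forward toward the guard. Next I'll refine the lip geometry and compute the approach.

```bash
cat > go.py <<'E'
import sys
from h import *
from scipy.spatial.transform import Rotation as Ro
def slides(wps,s=None):
    s=s or arm.observe();R=Ro.from_rotvec(s['ee_rot']).as_matrix()
    for w in wps: print(np.round(w,3),'->',((R.T@(np.array(w)-s['position']))*1000).round(0), 'dist',round(float(np.linalg.norm(np.array(w)-s['position'])*1000)))
E
python3 - <<'E'
from m import *
P=[]
for tag,box in(('scene1',(250,165,360,235)),('top0',(230,150,330,230))):
    D=load(tag);r=measure(D,box);p=r['blue'][0];p=p[p[:,2]>.121]
    c=p[:,:2].mean(0);_,_,V=np.linalg.svd(p[:,:2]-c);y=V[0]*np.sign(V[0][1]);h=np.array([y[1],-y[0]])
    a=(p[:,:2]-c)@y;b=(p[:,:2]-c)@h
    print(tag,c,'y',y,'h',h,'y range',np.percentile(a,[0,1,99,100]).round(4),'h range',np.percentile(b,[0,2,98,100]).round(4),'z',np.median(p[:,2]))
    ym=(a.min()+a.max())/2; print(' front mid',(c+y*ym+h*np.percentile(b,2)).round(4))
from go import *
slides([(.42,.09,.47),(.455,.085,.06)])
E
```

```text
scene1 [0.54096389 0.13747424] y [-0.52974711  0.84815565] h [0.84815565 0.52974711] y range [-0.1075 -0.1064  0.105   0.1072] h range [-0.0187 -0.0174  0.0201  0.0218] z 0.1265832400916794
 front mid [0.5262 0.1281]
top0 [0.54186323 0.14201014] y [-0.53456993  0.84512424] h [0.84512424 0.53456993] y range [-0.1079 -0.1051  0.1037  0.1064] h range [-0.0164 -0.0151  0.0155  0.0172] z 0.12588418141473234
 front mid [0.5295 0.1333]
[0.42 0.09 0.47] -> [ 192. -129.  337.] dist 409
[0.455 0.085 0.06 ] -> [ 380. -178.  700.] dist 816
```

Emit:
jog_arm:
  increments:
    - {"slide": [19,-13,34],"roll": 0,"gripper": 0}
    - {"slide": [38,-26,67],"roll": 0,"gripper": 0}
    - {"slide": [58,-39,101],"roll": 0,"gripper": 0}
    - {"slide": [77,-52,135],"roll": 0,"gripper": 0}
    - {"slide": [96,-65,168],"roll": 0,"gripper": 0}
    - {"slide": [115,-77,202],"roll": 0,"gripper": 0}
    - {"slide": [134,-90,236],"roll": 0,"gripper": 0}
    - {"slide": [154,-103,270],"roll": 0,"gripper": 0}
    - {"slide": [173,-116,303],"roll": 0,"gripper": 0}
    - {"slide": [192,-129,337],"roll": 0,"gripper": 0}

```text
clock: 12.65
position: [0.4198, 0.0896, 0.4694]
ee_rot: [-0.715, 2.524, 0.286]
force: [1.0, 0.3, -0.1]
width: 0.004
```

```bash
python3 st.py; python3 -c "
from go import *
slides([(.43,.08,.25),(.455,.085,.12),(.455,.085,.06)])"
```

```text
clock 12.65
joints [-0.1409 -0.2984  0.0369  1.9132 -0.3128  1.0755  2.1057]
position [0.4198 0.0896 0.4694]
ee_rot [-0.7147  2.5241  0.2855]
force [ 1.0016  0.2688 -0.0796]
[[-0.739 -0.538  0.406]
 [-0.434  0.84   0.325]
 [-0.516  0.064 -0.854]]
[0.43 0.08 0.25] -> [110. -28. 188.] dist 220
[0.455 0.085 0.12 ] -> [156. -45. 311.] dist 351
[0.455 0.085 0.06 ] -> [187. -49. 363.] dist 411
```

Emit:
jog_arm:
  increments:
    - {"slide": [20,-5,34],"roll": 0,"gripper": 0}
    - {"slide": [40,-10,70],"roll": 0,"gripper": 0}
    - {"slide": [60,-15,105],"roll": 0,"gripper": 0}
    - {"slide": [80,-20,140],"roll": 0,"gripper": 0}
    - {"slide": [100,-26,175],"roll": 0,"gripper": 0}
    - {"slide": [115,-30,212],"roll": 0,"gripper": 0}
    - {"slide": [130,-36,248],"roll": 0,"gripper": 0}
    - {"slide": [145,-41,284],"roll": 0,"gripper": 0}
    - {"slide": [160,-45,315],"roll": 0,"gripper": 0}
    - {"slide": [174,-47,340],"roll": 0,"gripper": 0}

```text
clock: 13.48
position: [0.4462, 0.0814, 0.2095]
ee_rot: [-0.71, 2.511, 0.287]
force: [0.2, -0.2, 0.5]
width: 0.002
```

```bash
python3 st.py; python3 -c "
from go import *
slides([(.455,.085,.055),(.528,.132,.055),(.528,.132,.085)])
grab('scene','scene2')"
```

```text
clock 13.4833
joints [-0.7931 -0.0886  0.7313  2.4261 -0.7008  0.4001  2.6722]
position [0.4462 0.0814 0.2095]
ee_rot [-0.7105  2.5106  0.2866]
force [ 0.168  -0.2115  0.5109]
[[-0.733 -0.538  0.417]
 [-0.43   0.841  0.329]
 [-0.528  0.062 -0.847]]
[0.455 0.085 0.055] -> [ 74. -11. 136.] dist 155
[0.528 0.132 0.055] -> [ -0. -11. 182.] dist 182
[0.528 0.132 0.085] -> [-16.  -9. 156.] dist 157
```

View pics/scene2.png

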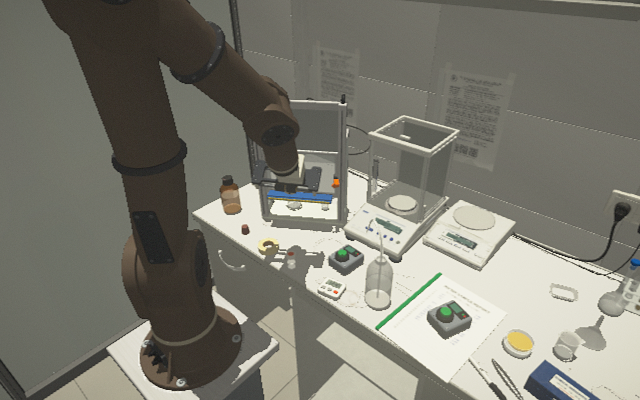

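The image shows the gripper in front of the sash at (290,180), with the marker at (337,184) and nothing disturbed. Joint 7 is nearing its limit, but going further out eases the arm. The entry is nearly a slide straight along the fingers.

```bash
python3 -c "
from go import *
slides([(.526,.131,.068)])"
```

```text
[0.526 0.131 0.068] -> [ -5. -11. 169.] dist 169
```

Emit:
jog_arm:
  increments:
    - {"slide": [4,-5,25],"roll": 0,"gripper": 0}
    - {"slide": [6,-11,50],"roll": 0,"gripper": 0}
    - {"slide": [6,-11,75],"roll": 0,"gripper": 0}
    - {"slide": [6,-11,100],"roll": 0,"gripper": 0}
    - {"slide": [3,-11,120],"roll": 0,"gripper": 0}
    - {"slide": [0,-11,138],"roll": 0,"gripper": 0}
    - {"slide": [-3,-11,155],"roll": 0,"gripper": 0}
    - {"slide": [-5,-11,168],"roll": 0,"gripper": 0}
    - {"slide": [-5,-11,168],"roll": 0,"gripper": 0}
    - {"slide": [-5,-11,168],"roll": 0,"gripper": 0}

```text
clock: 14.37
position: [0.4531, 0.128, 0.1788]
ee_rot: [-0.701, 2.516, 0.263]
force: [0.5, 0.8, -0.6]
width: 0.004
```

```bash
python3 st.py; python3 -c "
from go import *
d=grab('scene','scene3')
cv2.imwrite('pics/c5.png',cv2.resize(d['frame'][130:260,230:370],None,fx=5,fy=4.6,interpolation=cv2.INTER_CUBIC))"
```

```text
clock 14.3667
joints [-1.4842 -0.0515  1.3166  2.4815 -0.8492  0.2611  2.7414]
position [0.4531 0.128  0.1788]
ee_rot [-0.7013  2.5164  0.2633]
force [ 0.4824  0.7982 -0.5841]
[[-0.736 -0.528  0.423]
 [-0.429  0.848  0.312]
 [-0.523  0.048 -0.851]]
```

View pics/c5.png

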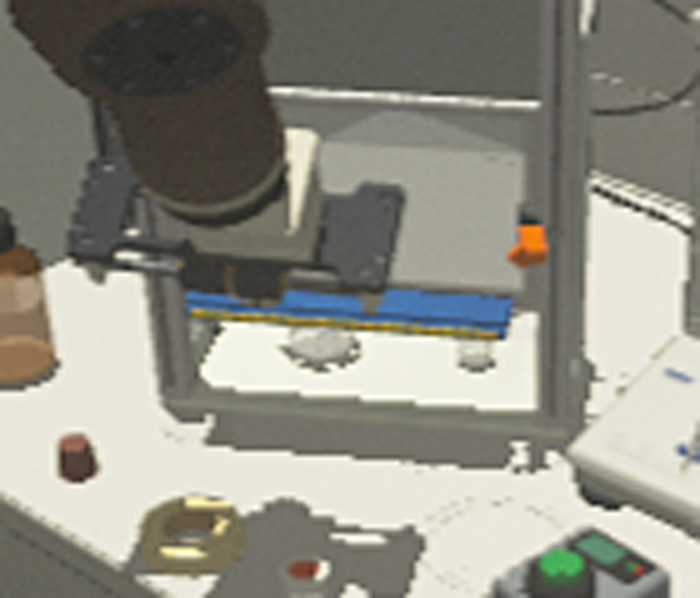

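The arm is stuck: joints 3 and 7 are at their limits, and nothing has been touched. A half turn of the tool about its own axis gives the same finger shape with joint 7 free. I'll back off and roll.

Emit:
jog_arm:
  increments:
    - {"slide": [0,0,-40],"roll": 0.05,"gripper": 0}
    - {"slide": [-5,-5,-75],"roll": 0.17,"gripper": 0}
    - {"slide": [-12,-8,-110],"roll": 0.29,"gripper": 0}
    - {"slide": [-25,-12,-140],"roll": 0.41,"gripper": 0}
    - {"slide": [-40,-15,-165],"roll": 0.53,"gripper": 0}
    - {"slide": [-50,-15,-183],"roll": 0.65,"gripper": 0}
    - {"slide": [-50,-15,-183],"roll": 0.77,"gripper": 0}
    - {"slide": [-50,-15,-183],"roll": 0.89,"gripper": 0}
    - {"slide": [-50,-15,-183],"roll": 1.01,"gripper": 0}
    - {"slide": [-50,-15,-183],"roll": 1.13,"gripper": 0}

```text
clock: 15.25
position: [0.4214, 0.0787, 0.3631]
ee_rot: [0.413, 2.663, 0.555]
force: [0.3, -0.2, -0.7]
width: 0.007
```

```bash
python3 st.py
```

```text
clock 15.25
joints [-0.4716 -0.3196  0.2936  2.1709 -0.2195  0.783   1.2117]
position [0.4214 0.0787 0.3631]
ee_rot [0.4126 2.663  0.555 ]
force [ 0.3316 -0.1983 -0.742 ]
[[-0.882  0.203  0.426]
 [ 0.356  0.878  0.319]
 [-0.31   0.433 -0.846]]
```

Emit:
jog_arm:
  increments:
    - {"slide": [0,0,0],"roll": 0.124,"gripper": 0}
    - {"slide": [0,0,0],"roll": 0.248,"gripper": 0}
    - {"slide": [0,0,0],"roll": 0.372,"gripper": 0}
    - {"slide": [0,0,0],"roll": 0.496,"gripper": 0}
    - {"slide": [0,0,0],"roll": 0.62,"gripper": 0}
    - {"slide": [0,0,0],"roll": 0.744,"gripper": 0}
    - {"slide": [0,0,0],"roll": 0.868,"gripper": 0}
    - {"slide": [0,0,0],"roll": 0.992,"gripper": 0}
    - {"slide": [0,0,0],"roll": 1.116,"gripper": 0}
    - {"slide": [0,0,0],"roll": 1.24,"gripper": 0}

```text
clock: 16.08
position: [0.4201, 0.0793, 0.3597]
ee_rot: [2.056, 2.107, 0.831]
force: [-0.1, -0.1, 0.6]
width: 0.007
```

```bash
python3 st.py; python3 -c "
from go import *
slides([(.455,.085,.25),(.46,.09,.2)])"
```

```text
clock 16.0833
joints [-0.1462 -0.2692  0.0656  2.1602 -0.3796  0.806   0.1485]
position [0.4201 0.0793 0.3597]
ee_rot [2.0565 2.1074 0.8305]
force [-0.142  -0.1332  0.6023]
[[-0.095  0.902  0.421]
 [ 0.947 -0.049  0.318]
 [ 0.308  0.429 -0.849]]
[0.455 0.085 0.25 ] -> [-32. -16. 110.] dist 115
[0.46 0.09 0.2 ] -> [-43. -33. 156.] dist 165
```

Emit:
jog_arm:
  increments:
    - {"slide": [0,0,0],"roll": 0.124,"gripper": 0}
    - {"slide": [0,0,0],"roll": 0.248,"gripper": 0}
    - {"slide": [0,0,0],"roll": 0.372,"gripper": 0}
    - {"slide": [0,0,10],"roll": 0.496,"gripper": 0}
    - {"slide": [-5,-3,25],"roll": 0.62,"gripper": 0}
    - {"slide": [-12,-6,45],"roll": 0.744,"gripper": 0}
    - {"slide": [-20,-10,70],"roll": 0.868,"gripper": 0}
    - {"slide": [-28,-14,95],"roll": 0.95,"gripper": 0}
    - {"slide": [-34,-20,120],"roll": 0.95,"gripper": 0}
    - {"slide": [-38,-25,135],"roll": 0.95,"gripper": 0}

```text
clock: 16.92
position: [0.4581, 0.0872, 0.2204]
ee_rot: [-2.716, -0.915, -0.772]
force: [-0.4, 0.5, 0.8]
width: 0.005
```

```bash
python3 st.py; python3 -c "
from go import *
slides([(.526,.131,.068),(.526,.131,.09),(.526,.131,.157)])"
```

```text
clock 16.9167
joints [-0.0298 -0.0166 -0.0456  2.3452 -0.7381  0.438  -0.3783]
position [0.4581 0.0872 0.2204]
ee_rot [-2.7157 -0.9154 -0.7725]
force [-0.3536  0.5321  0.846 ]
[[ 0.677  0.605  0.419]
 [ 0.515 -0.796  0.317]
 [ 0.526  0.001 -0.851]]
[0.526 0.131 0.068] -> [-12.   6. 172.] dist 173
[0.526 0.131 0.09 ] -> [ -0.   6. 153.] dist 153
[0.526 0.131 0.157] -> [35.  6. 96.] dist 103
```

Emit:
jog_arm:
  increments:
    - {"slide": [-12,2,15],"roll": 0,"gripper": 0}
    - {"slide": [-14,6,40],"roll": 0,"gripper": 0}
    - {"slide": [-14,6,65],"roll": 0,"gripper": 0}
    - {"slide": [-14,6,90],"roll": 0,"gripper": 0}
    - {"slide": [-14,6,112],"roll": 0,"gripper": 0}
    - {"slide": [-14,6,134],"roll": 0,"gripper": 0}
    - {"slide": [-13,6,154],"roll": 0,"gripper": 0}
    - {"slide": [-12,6,170],"roll": 0,"gripper": 0}
    - {"slide": [-12,6,172],"roll": 0,"gripper": 0}
    - {"slide": [-12,6,172],"roll": 0,"gripper": 0}

```text
clock: 17.75
position: [0.5248, 0.1217, 0.0846]
ee_rot: [-2.722, -0.923, -0.694]
force: [-28.8, -15.9, -4.3]
width: 0.004
```

```bash
python3 st.py; python3 -c "
from go import *
slides([(.526,.131,.09),(.526,.131,.157)])
d=grab('scene','scene4')
cv2.imwrite('pics/c6.png',cv2.resize(d['frame'][130:260,230:370],None,fx=5,fy=4.6,interpolation=cv2.INTER_CUBIC))"
```

```text
clock 17.75
joints [ 0.1519  0.3897 -0.3729  2.3042 -1.3162  0.1176  0.2077]
position [0.5248 0.1217 0.0846]
ee_rot [-2.7217 -0.9226 -0.6943]
force [-28.8227 -15.8786  -4.2983]
[[ 0.698  0.613  0.371]
 [ 0.526 -0.79   0.315]
 [ 0.486 -0.024 -0.874]]
[0.526 0.131 0.09 ] -> [ 8. -7. -1.] dist 11
[0.526 0.131 0.157] -> [ 41.  -8. -60.] dist 73
```

View pics/c6.png

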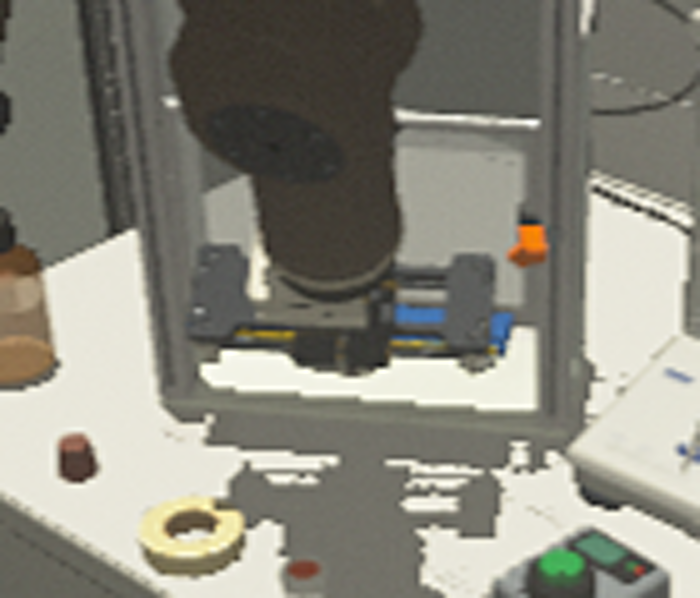

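The crop shows the finger block under the lip around (340,355), below the yellow line, and the marker at (528,245). The 33 N reading is mostly horizontal: the fingers press on the lip's front edge. I'll ease off 8 mm outward, then go up gently.

Emit:
jog_arm:
  increments:
    - {"slide": [-4,0,-2],"roll": 0,"gripper": 0}
    - {"slide": [-7,-1,-4],"roll": 0,"gripper": 0}
    - {"slide": [-7,-1,-4],"roll": 0,"gripper": 0}
    - {"slide": [-5,-1,-8],"roll": 0,"gripper": 0}
    - {"slide": [-3,-1,-11],"roll": 0,"gripper": 0}
    - {"slide": [-1,-1,-14],"roll": 0,"gripper": 0}
    - {"slide": [1,-1,-18],"roll": 0,"gripper": 0}
    - {"slide": [3,-2,-21],"roll": 0,"gripper": 0}
    - {"slide": [3,-2,-21],"roll": 0,"gripper": 0}
    - {"slide": [3,-2,-21],"roll": 0,"gripper": 0}

```text
clock: 18.63
position: [0.5246, 0.1207, 0.11]
ee_rot: [-2.717, -0.926, -0.714]
force: [-13.9, -8.5, 3.4]
width: 0.007
```

```bash
python3 st.py; python3 -c "
from m import *
d=grab('scene','scene5')
r=measure(d,(250,150,331,235))
for k in('blue','yellow'):
  p=r[k][0]
  for a,b in((.03,.07),(.07,.12),(.12,.17),(.17,.25)):
    q=p[(p[:,1]>a)&(p[:,1]<b)]; print(k,a,len(q),np.median(q[:,2]).round(4) if len(q) else '')
cv2.imwrite('pics/c7.png',cv2.resize(d['frame'][130:260,230:370],None,fx=5,fy=4.6,interpolation=cv2.INTER_CUBIC))"
```

```text
clock 18.6333
joints [ 0.051   0.32   -0.2392  2.3027 -1.1941  0.1948  0.072 ]
position [0.5246 0.1207 0.11  ]
ee_rot [-2.7173 -0.9256 -0.7136]
force [-13.9478  -8.4781   3.4374]
[[ 0.69   0.614  0.382]
 [ 0.526 -0.789  0.317]
 [ 0.497 -0.018 -0.868]]
blue 0.03 18 0.1373
blue 0.07 29 0.1372
blue 0.12 1 0.138
blue 0.17 0 
yellow 0.03 6 0.1664
yellow 0.07 20 0.155
yellow 0.12 8 0.1285
yellow 0.17 8 0.1299
```

View pics/c7.png

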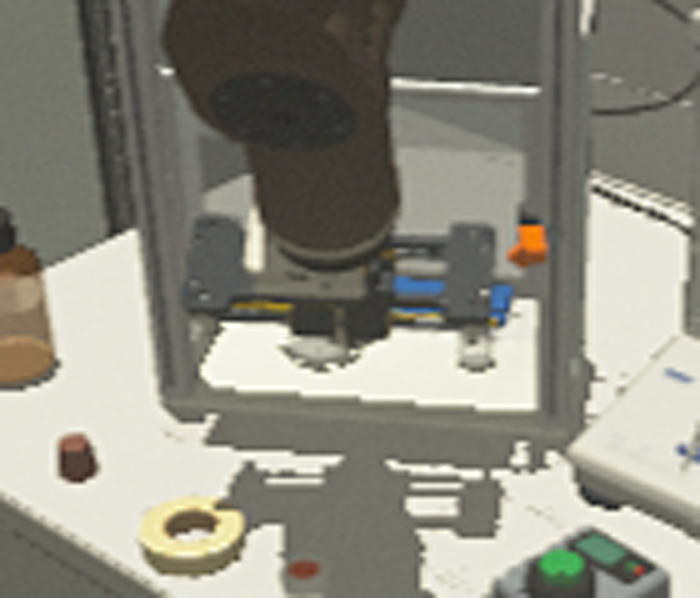

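The sash has risen about 11 mm, with the lip face now at z≈0.137, so the fingers do lift it. The contact slid toward the tips, though. I'll measure the finger shape in the tool frame to place the hook better.

```bash
python3 - <<'E'
from m import *
from scipy.spatial.transform import Rotation as Ro
s=arm.observe();R=Ro.from_rotvec(s['ee_rot']).as_matrix();p=np.array(s['position'])
D=load('scene5');m=np.zeros(D['depth'].shape,bool);m[185:210,280:315]=1
P,u,v=cloud(D,m)
T=((P-p)@R*1000).round(0).astype(int)
for row in range(186,209,1):
    k=v==row;print(row,[tuple(map(int,x)) for x in T[k][::3] if abs(x[0])<60 and abs(x[1])<60])
E
```

```text
186 [(-28, -44, -166), (-30, -35, -169), (-29, -26, -169), (-33, -13, -176), (-30, -5, -172), (-34, 5, -180), (-31, 13, -175), (-31, 22, -175), (12, 23, -98), (21, 31, -82), (58, 35, -15)]
187 [(-32, -44, -167), (-32, -35, -166), (-31, -26, -166), (-32, -17, -169), (-36, -7, -176), (-35, 2, -175), (-35, 11, -176), (-30, 18, -167), (1, 21, -112), (9, 29, -96), (57, 31, -9), (59, 41, -6)]
188 [(-36, -43, -167), (-36, -34, -168), (-38, -25, -172), (-30, -18, -159), (-36, -7, -171), (-37, 2, -173), (-35, 10, -169), (-22, 16, -146), (-1, 21, -109), (8, 29, -92), (57, 31, -2), (57, 41, -2)]
189 [(-36, -44, -161), (-35, -35, -160), (-35, -26, -160), (-22, -21, -136), (-37, -8, -165), (-37, 1, -167), (-37, 10, -167), (-20, 16, -137), (-4, 21, -107), (6, 29, -90), (53, 31, -2), (53, 41, -4)]
190 [(-22, -49, -128), (-22, -40, -129), (-15, -33, -118), (-13, -24, -114), (-35, -9, -156), (-37, 1, -160), (-35, 9, -157), (-21, 15, -131), (-9, 22, -110), (3, 29, -89), (46, 32, -8), (50, 41, -2)]
191 [(-16, -52, -112), (-21, -41, -122), (-17, -33, -115), (-22, -22, -125), (-18, -14, -118), (-23, -3, 
[... 2001 characters left out ...]
-16, -75), (-37, -6, -81), (-35, 3, -78), (-33, 12, -75), (-36, 22, -80)]
203 [(59, -54, 124), (55, -42, 115), (-11, -13, -20), (-10, -4, -20), (-37, 12, -74), (-36, 22, -74)]
204 [(56, -54, 127), (56, -43, 125), (-11, -14, -13), (-10, -4, -12), (-10, 6, -13), (-12, 16, -18)]
205 [(51, -53, 124), (53, -43, 128), (51, -31, 123), (-10, -5, -5), (-11, 6, -8)]
206 [(49, -53, 129), (49, -42, 128), (52, -32, 133), (55, -21, 137)]
207 [(49, -54, 138), (48, -43, 134), (46, -31, 129), (53, -21, 142), (58, -11, 151), (59, 0, 154), (56, 12, 145), (57, 34, 145)]
208 [(49, -55, 145), (42, -42, 130), (45, -31, 136), (54, -22, 152), (50, -10, 143), (51, 1, 145), (52, 12, 146), (53, 23, 148), (52, 35, 144)]
```

```bash
python3 - <<'E'
from m import *
from scipy.spatial.transform import Rotation as Ro
for tag,p,rv in (('scene4',(.5248,.1217,.0846),(-2.7217,-.9226,-.6943)),('scene5',(.5246,.1207,.110),(-2.7173,-.9256,-.7136))):
    R=Ro.from_rotvec(rv).as_matrix();D=load(tag);r=measure(D,(250,150,333,235))
    for k in('blue','yellow'):
        P=r[k][0];P=P[P[:,1]<.1];T=(P-p)@R*1000
        print(tag,k,len(P),'z',np.median(P[:,2]).round(4),'front h:',np.percentile((P[:,:2]-[.527,.13])@[.846,.533],[5,50]).round(4))
        print('  tool n,z of lowest', T[np.argsort(P[:,2])[:6]].round(0).tolist())
    # silhouette of finger: dark pts near tip
    m=np.zeros(D['depth'].shape,bool);m[195:220,285:312]=1
    P,u,v=cloud(D,m);T=((P-p)@R*1000);k=(abs(T[:,0])<16)&(abs(T[:,1])<25)&(T[:,2]<15)&(T[:,2]>-60)
    print(T[k].round(0).tolist()[:40])
E
```

```text
scene4 blue 38 z 0.1124 front h: [-0.0001  0.0163]
  tool n,z of lowest [[7.0, 102.0, -20.0], [27.0, 104.0, -9.0], [10.0, 102.0, -20.0], [16.0, 44.0, -18.0], [16.0, 37.0, -18.0], [12.0, 95.0, -23.0]]
scene4 yellow 20 z 0.1098 front h: [-0.0654 -0.0075]
  tool n,z of lowest [[5.0, 95.0, -22.0], [9.0, 61.0, -19.0], [11.0, 31.0, -19.0], [3.0, 92.0, -26.0], [11.0, 41.0, -20.0], [11.0, 48.0, -21.0]]
[[-6.0, -2.0, -56.0], [-13.0, -6.0, -33.0], [-11.0, -3.0, -30.0], [-9.0, -8.0, -17.0], [-10.0, -4.0, -21.0], [-12.0, -14.0, -15.0], [-10.0, -11.0, -13.0], [-9.0, -8.0, -10.0], [-11.0, -5.0, -14.0], [-10.0, -1.0, -13.0], [-8.0, 2.0, -8.0], [-11.0, 6.0, -15.0], [-12.0, 9.0, -17.0], [-13.0, 13.0, -20.0], [-11.0, 16.0, -17.0], [-11.0, -5.0, -6.0], [-9.0, -2.0, -4.0], [-9.0, 1.0, -4.0], [-8.0, 4.0, -1.0], [-10.0, 8.0, -5.0]]
scene5 blue 38 z 0.1372 front h: [-0.0001  0.0167]
  tool n,z of lowest [[27.0, 104.0, -7.0], [10.0, 101.0, -18.0], [14.0, 101.0, -18.0], [16.0, 51.0, -16.0], [14.0, 38.0, -19.0], [14.0, 41.0, -19.0]]
scene5 yellow 20 z 0.134 front h: [-0.0694 -0.0089]
  tool n,z of lowest [[11.0, 31.0, -18.0], [8.0, 95.0, -21.0], [11.0, 41.0, -18.0], [11.0, 51.0, -20.0], [2.0, 95.0, -26.0], [10.0, 58.0, -21.0]]
[[-11.0, -5.0, -36.0], [-12.0, -6.0, -30.0], [-8.0, -17.0, -15.0], [-11.0, -13.0, -20.0], [-11.0, -10.0, -20.0], [-11.0, -7.0, -21.0], [-10.0, -4.0, -20.0], [-11.0, -14.0, -13.0], [-10.0, -11.0, -12.0], [-10.0, -7.0, -12.0], [-10.0, -4.0, -12.0], [-8.0, -1.0, -8.0], [-13.0, 3.0, -18.0], [-10.0, 6.0, -13.0], [-11.0, 9.0, -15.0], [-10.0, 13.0, -14.0], [-12.0, 16.0, -18.0], [-10.0, -5.0, -5.0], [-10.0, -1.0, -4.0], [-10.0, 2.0, -5.0], [-11.0, 6.0, -8.0], [-13.0, 9.0, -12.0]]
```

The sash moved exactly with the fingers. The entry had pushed it down 14 mm and the lift took it up 25 mm with no slip, so the hold is good. Now I'll get the tip height by projection, and the remaining rise.

```bash
python3 - <<'E'
from m import *
D=load('scene1');T=load('top0')
for z in(.180,.184,.188):print('tip vertical',z,proj(D,np.array([.586,.036,z])).round(2),proj(T,np.array([.586,.036,z])).round(1))
D5=load('scene5')
e=np.array([.527,.13])-.10*np.array([-.531,.847])
for tag in('scene1','scene5'):
  D=load(tag)
  for z in(.116,.12,.124,.128,.132):print(tag,z,proj(D,np.array([*e,z])).round(2))
  cv2.imwrite(f'pics/z_{tag}.png',cv2.resize(D['frame'][178:210,310:345],None,fx=16,fy=16,interpolation=cv2.INTER_NEAREST))
  u=int(round(proj(D,np.array([*e,.12]))[0]))
  print(u,[ (r,D['frame'][r,u].tolist()) for r in range(190,206)])
print((np.array([0,0,1])@ __import__('scipy.spatial.transform',fromlist=['Rotation']).Rotation.from_rotvec(arm.observe()['ee_rot']).as_matrix()).round(3))
E
```

```text
tip vertical 0.18 [330.92 186.31] [304.7 173.3]
tip vertical 0.184 [330.93 185.25] [304.6 173.1]
tip vertical 0.188 [330.93 184.19] [304.5 172.9]
scene1 0.116 [327.62 202.53]
scene1 0.12 [327.61 201.53]
scene1 0.124 [327.61 200.52]
scene1 0.128 [327.61 199.51]
scene1 0.132 [327.6 198.5]
328 [(190, [156, 166, 167]), (191, [154, 167, 167]), (192, [129, 140, 142]), (193, [108, 122, 124]), (194, [148, 107, 81]), (195, [168, 113, 69]), (196, [170, 115, 73]), (197, [173, 119, 80]), (198, [173, 118, 76]), (199, [165, 114, 75]), (200, [101, 80, 64]), (201, [166, 111, 68]), (202, [82, 145, 168]), (203, [42, 100, 114]), (204, [169, 190, 194]), (205, [199, 222, 221])]
scene5 0.116 [327.62 202.53]
scene5 0.12 [327.61 201.53]
scene5 0.124 [327.61 200.52]
scene5 0.128 [327.61 199.51]
scene5 0.132 [327.6 198.5]
328 [(190, [93, 100, 98]), (191, [81, 84, 80]), (192, [111, 90, 74]), (193, [141, 102, 78]), (194, [147, 104, 76]), (195, [144, 101, 72]), (196, [149, 106, 75]), (197, [103, 82, 68]), (198, [146, 102, 68]), (199, [77, 134, 153]), (200, [38, 110, 129]), (201, [143, 154, 152]), (202, [169, 183, 186]), (203, [141, 156, 157]), (204, [170, 191, 196]), (205, [195, 219, 220])]
[ 0.497 -0.018 -0.868]
```

View pics/z_scene5.png

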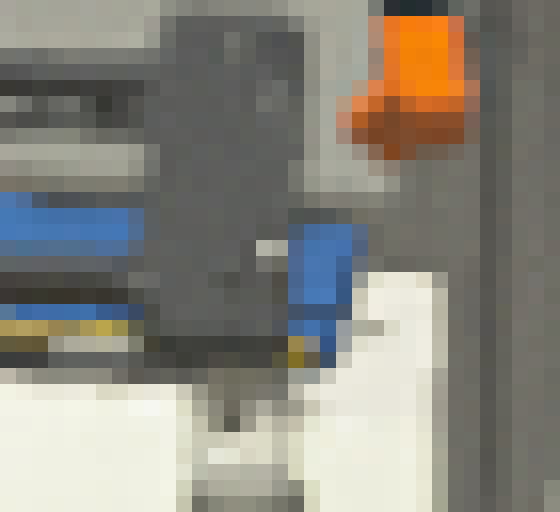

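Tip row ≈185 gives z≈0.184. The yellow line now at rows 199–200 gives z≈0.128, so the remaining rise is about 56 mm. I'll go 48 mm first, then check.

Emit:
jog_arm:
  increments:
    - {"slide": [3,0,-6],"roll": 0,"gripper": 0}
    - {"slide": [7,0,-12],"roll": 0,"gripper": 0}
    - {"slide": [10,0,-18],"roll": 0,"gripper": 0}
    - {"slide": [14,-1,-24],"roll": 0,"gripper": 0}
    - {"slide": [17,-1,-30],"roll": 0,"gripper": 0}
    - {"slide": [20,-1,-35],"roll": 0,"gripper": 0}
    - {"slide": [22,-1,-39],"roll": 0,"gripper": 0}
    - {"slide": [24,-1,-42],"roll": 0,"gripper": 0}
    - {"slide": [24,-1,-42],"roll": 0,"gripper": 0}
    - {"slide": [24,-1,-42],"roll": 0,"gripper": 0}

```text
clock: 19.52
position: [0.5246, 0.1208, 0.1585]
ee_rot: [-2.717, -0.925, -0.714]
force: [-13.0, -8.1, 3.2]
width: 0.005
```

```bash
cat > chk.py <<'E'
import sys
from m import *
tag=sys.argv[1]
D=grab('scene',tag)
r=measure(D,(250,140,333,235));P,u,v=r['blue'];k=P[:,1]<.1
print('blue z',np.median(P[k][:,2]).round(4), len(P))
P,u,v=r['yellow'];print('yellow px',sorted(zip(u.tolist(),v.tolist()))[-12:])
cv2.imwrite(f'pics/z_{tag}.png',cv2.resize(D['frame'][165:210,300:345],None,fx=12,fy=12,interpolation=cv2.INTER_NEAREST))
E
python3 st.py; python3 chk.py scene6
```

```text
clock 19.5167
joints [-0.137   0.2112 -0.0119  2.2681 -0.9105  0.3297 -0.239 ]
position [0.5246 0.1208 0.1585]
ee_rot [-2.7167 -0.9254 -0.7138]
force [-12.9557  -8.1479   3.19  ]
[[ 0.69   0.614  0.382]
 [ 0.526 -0.789  0.318]
 [ 0.497 -0.018 -0.868]]
blue z 0.1853 65
yellow px [(285, 184), (286, 184), (306, 171), (306, 172), (307, 171), (307, 172), (308, 171), (308, 172), (308, 173), (310, 185), (327, 187), (328, 187)]
```

View pics/z_scene6.png

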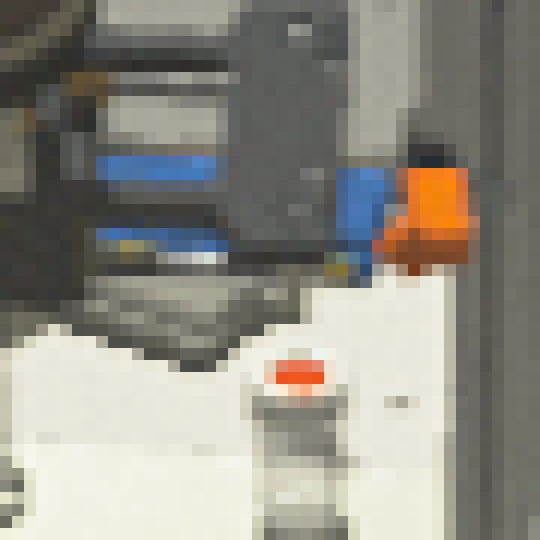

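The yellow line's right end is at row ≈187 and the tip at ≈185, so the line is 7–8 mm low. I'll raise 7 mm more.

Emit:
jog_arm:
  increments:
    - {"slide": [1,0,-2],"roll": 0,"gripper": 0}
    - {"slide": [2,0,-4],"roll": 0,"gripper": 0}
    - {"slide": [3.5,0,-6],"roll": 0,"gripper": 0}
    - {"slide": [3.5,0,-6],"roll": 0,"gripper": 0}
    - {"slide": [3.5,0,-6],"roll": 0,"gripper": 0}
    - {"slide": [3.5,0,-6],"roll": 0,"gripper": 0}
    - {"slide": [3.5,0,-6],"roll": 0,"gripper": 0}
    - {"slide": [3.5,0,-6],"roll": 0,"gripper": 0}
    - {"slide": [3.5,0,-6],"roll": 0,"gripper": 0}
    - {"slide": [3.5,0,-6],"roll": 0,"gripper": 0}

```text
clock: 20.4
position: [0.5246, 0.1208, 0.1651]
ee_rot: [-2.717, -0.925, -0.713]
force: [-10.2, -7.8, -0.3]
width: 0.005
```

```bash
python3 st.py; python3 chk.py scene7
```

```text
clock 20.4
joints [-0.1538  0.1985  0.0077  2.2613 -0.8752  0.3461 -0.2771]
position [0.5246 0.1208 0.1651]
ee_rot [-2.7167 -0.9253 -0.7128]
force [-10.2128  -7.8282  -0.252 ]
[[ 0.691  0.614  0.382]
 [ 0.526 -0.789  0.318]
 [ 0.497 -0.019 -0.868]]
blue z 0.1918 52
yellow px [(286, 182), (286, 183), (306, 169), (306, 170), (307, 169), (307, 170), (308, 169), (308, 170), (308, 171), (327, 185), (328, 185), (328, 186)]
```

View pics/z_scene7.png

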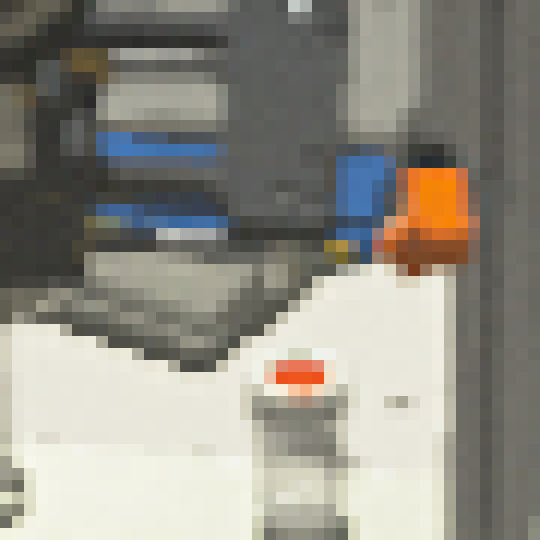

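The line's right end is now at rows 185–186, level with the tip at 185–186. I'll withdraw along the finger's surface normal (down and out), then back along the fingers.

Emit:
jog_arm:
  increments:
    - {"slide": [-4,0,0],"roll": 0,"gripper": 0}
    - {"slide": [-10,0,0],"roll": 0,"gripper": 0}
    - {"slide": [-22,0,0],"roll": 0,"gripper": 0}
    - {"slide": [-36,0,-4],"roll": 0,"gripper": 0}
    - {"slide": [-44,0,-20],"roll": 0,"gripper": 0}
    - {"slide": [-44,0,-45],"roll": 0,"gripper": 0}
    - {"slide": [-44,0,-75],"roll": 0,"gripper": 0}
    - {"slide": [-44,0,-105],"roll": 0,"gripper": 0}
    - {"slide": [-44,0,-130],"roll": 0,"gripper": 0}
    - {"slide": [-44,0,-140],"roll": 0,"gripper": 0}

```text
clock: 21.28
position: [0.4436, 0.0533, 0.2698]
ee_rot: [-2.715, -0.927, -0.727]
force: [0.7, 0.0, -0.5]
width: 0.007
```

```bash
python3 st.py; python3 chk.py scene8; python3 -c "
from m import *
from go import *
cv2.imwrite('pics/w8.png',load('scene8')['frame'])
for t in('scene1',):
  P=measure(load(t),(330,235,365,285))['green'][0];print('green',P.mean(0).round(4),np.median(P,0),P[:,2].max())
slides([(.44,.03,.25),(.467,-.106,.16)])"
```

```text
clock 21.2833
joints [-0.0544 -0.1055  0.084   2.262  -0.5624  0.6489 -0.4861]
position [0.4436 0.0533 0.2698]
ee_rot [-2.7151 -0.9268 -0.7274]
force [ 0.6828  0.0499 -0.4967]
[[ 0.686  0.614  0.391]
 [ 0.525 -0.789  0.319]
 [ 0.504 -0.013 -0.864]]
blue z 0.1924 334
yellow px [(320, 185), (321, 184), (321, 185), (322, 185), (323, 185), (324, 185), (325, 185), (326, 185), (326, 186), (327, 185), (327, 186), (328, 186)]
green [ 0.468  -0.1065  0.059 ] [ 0.46735829 -0.10643653  0.05896705] 0.06209570699421057
[0.44 0.03 0.25] -> [-25.  16.   9.] dist 31
[ 0.467 -0.106  0.16 ] -> [-124.  141.   54.] dist 195
```

View pics/z_scene8.png

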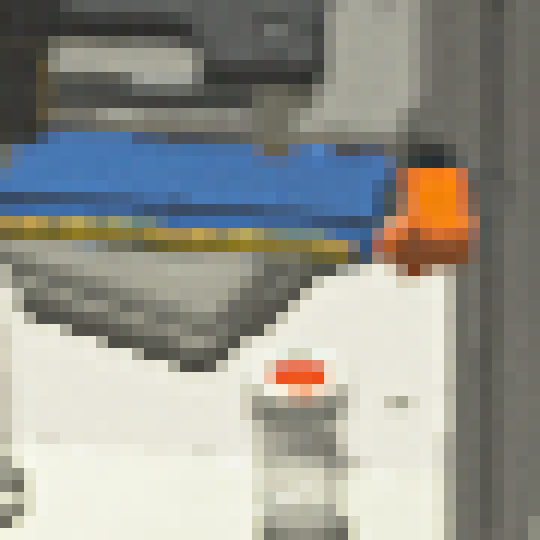

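View pics/w8.png

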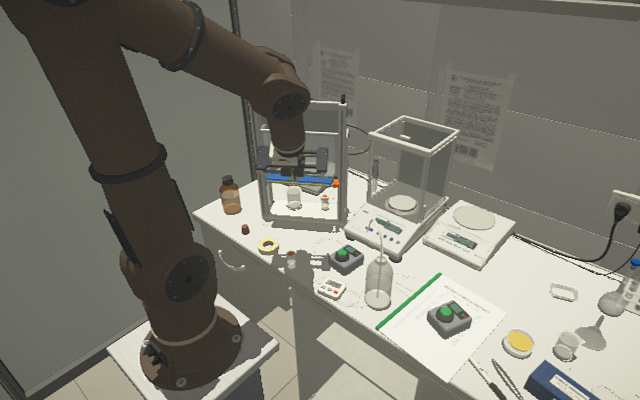

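The sash stayed put: the lip face is at z≈0.192, so the line is at ≈0.184. The line's right end is at (328,186) and the tip at (331,185), and the arm is clear. Next is the button; I'll check its collar height.

```bash
python3 - <<'E'
from m import *
D=load('scene1');m=np.zeros(D['depth'].shape,bool);m[240:274,325:366]=1
P,u,v=cloud(D,m);d=np.hypot(P[:,0]-.468,P[:,1]+.1065)
for a in range(0,32,3):
    k=(d>=a/1000)&(d<(a+3)/1000);print(a,k.sum(),np.percentile(P[k][:,2],[10,50,90]).round(4) if k.sum() else '')
T=load('top0');m=np.zeros(D['depth'].shape,bool);m[195:225,335:363]=1
P,u,v=cloud(T,m)
for c in((.468,-.1065),):
  d=np.hypot(P[:,0]-c[0],P[:,1]-c[1])
  for a in range(0,32,3):
    k=(d>=a/1000)&(d<(a+3)/1000);print('top',a,k.sum(),np.percentile(P[k][:,2],[10,50,90]).round(4) if k.sum() else '')
E
```

```text
0 1 [0.0608 0.0608 0.0608]
3 8 [0.0577 0.0589 0.0611]
6 9 [0.0566 0.0587 0.0598]
9 26 [0.0491 0.0584 0.0604]
12 26 [0.0476 0.0526 0.0589]
15 25 [0.0398 0.0484 0.052 ]
18 45 [0.0377 0.0443 0.0501]
21 39 [0.032  0.0377 0.0494]
24 49 [0.0021 0.0343 0.0383]
27 63 [0.0023 0.0288 0.0373]
30 55 [0.0001 0.0303 0.0378]
top 0 2 [0.0553 0.0555 0.0558]
top 3 8 [0.0558 0.0601 0.0626]
top 6 13 [0.0541 0.0571 0.0601]
top 9 16 [0.0513 0.0577 0.0611]
top 12 24 [0.047  0.052  0.0606]
top 15 24 [0.0437 0.0481 0.0568]
top 18 34 [0.0358 0.0462 0.0506]
top 21 37 [0.0311 0.0406 0.0523]
top 24 48 [0.0247 0.0348 0.0423]
top 27 43 [0.0188 0.0349 0.038 ]
top 30 52 [0.0007 0.0341 0.0388]
```

```bash
python3 - <<'E'
from m import *
from go import *
T=load('top0')
for p in [(325,180),(352,181),(385,181),(340,165),(330,150),(370,165),(380,210),(385,215),(398,222),(385,208)]:print(p,world(T,*p).round(3))
S=load('scene8')
for p in [(378,232),(378,245),(350,225),(396,262),(370,140),(380,280)]:print('s',p,world(S,*p).round(3))
slides([(.445,-.02,.22),(.475,-.101,.15),(.475,-.101,.09)])
E
```

```text
(325, 180) [ 0.582 -0.027  0.049]
(352, 181) [ 0.578 -0.119  0.038]
(385, 181) [ 0.581 -0.236 -0.004]
(340, 165) [ 0.629 -0.078  0.067]
(330, 150) [ 0.68  -0.046  0.074]
(370, 165) [ 0.628 -0.179  0.063]
(380, 210) [ 0.48  -0.215  0.001]
(385, 215) [ 0.463 -0.231 -0.001]
(398, 222) [ 0.43  -0.251  0.153]
(385, 208) [ 0.487 -0.232  0.002]
s (378, 232) [ 0.427 -0.253  0.234]
s (378, 245) [ 0.578 -0.163  0.047]
s (350, 225) [ 0.598 -0.037  0.052]
s (396, 262) [ 0.59  -0.226  0.006]
s (370, 140) [ 0.698 -0.029  0.322]
s (380, 280) [ 0.402 -0.287  0.108]
[ 0.445 -0.02   0.22 ] -> [-63.  59.  21.] dist 89
[ 0.475 -0.101  0.15 ] -> [-121.  142.   67.] dist 198
[ 0.475 -0.101  0.09 ] -> [-151.  143.  119.] dist 239
```

```bash
python3 - <<'E'
from m import *
S=load('scene8');m=np.zeros(S['depth'].shape,bool);m[215:310,355:400]=1
P,u,v=cloud(S,m);k=(P[:,2]>.06)&(P[:,0]<.55)&(P[:,1]<-.14)
print('scene',P[k].min(0).round(3),P[k].max(0).round(3))
for z in np.arange(.06,.3,.03):
    q=P[k&(P[:,2]>z)&(P[:,2]<=z+.03)]
    if len(q):print(z.round(2),len(q),q[:,:2].min(0).round(3),q[:,:2].max(0).round(3))
T=load('top0');m[:]=0;m[195:240,365:415]=1
P,u,v=cloud(T,m);k=P[:,2]>.03
for z in np.arange(.03,.3,.03):
    q=P[k&(P[:,2]>z)&(P[:,2]<=z+.03)]
    if len(q):print('top',z.round(2),len(q),q[:,:2].min(0).round(3),q[:,:2].max(0).round(3))
cv2.imwrite('pics/b1.png',np.hstack([cv2.resize(S['frame'][210:310,320:420],(400,400)),cv2.resize(T['frame'][180:250,340:410],(400,400))]))
E
```

```text
scene [ 0.388 -0.304  0.06 ] [ 0.476 -0.184  0.253]
0.06 217 [ 0.388 -0.304] [ 0.44  -0.236]
0.09 251 [ 0.388 -0.303] [ 0.451 -0.237]
0.12 320 [ 0.391 -0.301] [ 0.449 -0.235]
0.15 110 [ 0.41  -0.284] [ 0.476 -0.184]
0.18 36 [ 0.423 -0.269] [ 0.474 -0.188]
0.21 44 [ 0.423 -0.265] [ 0.464 -0.199]
0.24 31 [ 0.428 -0.249] [ 0.452 -0.215]
top 0.03 27 [ 0.392 -0.267] [ 0.456 -0.229]
top 0.06 24 [ 0.394 -0.253] [ 0.454 -0.229]
top 0.09 78 [ 0.393 -0.298] [ 0.461 -0.229]
top 0.12 229 [ 0.396 -0.297] [ 0.46  -0.233]
top 0.15 69 [ 0.414 -0.279] [ 0.48  -0.182]
top 0.18 10 [ 0.425 -0.264] [ 0.476 -0.186]
top 0.21 23 [ 0.426 -0.262] [ 0.467 -0.198]
top 0.24 31 [ 0.431 -0.249] [ 0.458 -0.211]
```

View pics/b1.png

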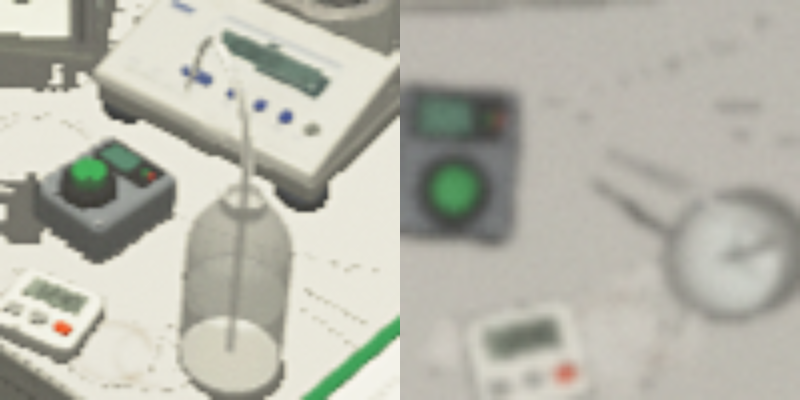

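The wash bottle's nozzle runs from (0.43,-0.25,0.25) to (0.478,-0.183,0.15), close to where the wide gripper body would come. I'll roll about −0.98 rad to turn the body's narrow side toward the nozzle. On the way I'll let the low, close-in poses take tilt off.

```bash
python3 - <<'E'
from go import *
slides([(.42,-.04,.2),(.40,-.04,.13)])
E
```

```text
[ 0.42 -0.04  0.2 ] -> [-101.   60.   22.] dist 119
[ 0.4  -0.04  0.13] -> [-150.   48.   74.] dist 174
```

Emit:
jog_arm:
  increments:
    - {"slide": [-25,15,5],"roll": -0.12,"gripper": 0}
    - {"slide": [-50,30,11],"roll": -0.24,"gripper": 0}
    - {"slide": [-75,45,16],"roll": -0.36,"gripper": 0}
    - {"slide": [-101,60,22],"roll": -0.48,"gripper": 0}
    - {"slide": [-115,57,36],"roll": -0.6,"gripper": 0}
    - {"slide": [-130,53,52],"roll": -0.72,"gripper": 0}
    - {"slide": [-150,48,74],"roll": -0.84,"gripper": 0}
    - {"slide": [-150,48,74],"roll": -0.98,"gripper": 0}
    - {"slide": [-150,48,74],"roll": -0.98,"gripper": 0}
    - {"slide": [-150,48,74],"roll": -0.98,"gripper": 0}

```text
clock: 22.17
position: [0.3969, -0.0387, 0.124]
ee_rot: [2.283, 1.989, 0.812]
force: [-0.4, 0.1, 0.3]
width: 0.003
```

```bash
python3 st.py;python3 -c "
from go import *
slides([(.34,-.04,.0)])"
```

```text
clock 22.1667
joints [ 0.1313  0.1655  0.2814  2.4974 -1.1857  0.5542  1.3247]
position [ 0.3969 -0.0387  0.124 ]
ee_rot [2.2829 1.9886 0.8118]
force [-0.3781  0.0836  0.2737]
[[ 0.061  0.922  0.382]
 [ 0.926 -0.195  0.323]
 [ 0.373  0.334 -0.866]]
[ 0.34 -0.04  0.  ] -> [-51. -94.  85.] dist 136
```

The arm reached this pose with no loss of tilt, so the body would still pass too close to the nozzle. A better option is to open the gripper and roll back so the jaws are level, then press with the right-hand finger alone. That keeps the body at least 19 mm from the bottle and nozzle, and the other finger clear of the vial.

Emit:
jog_arm:
  increments:
    - {"slide": [-3,6,0],"roll": 0.12,"gripper": 1}
    - {"slide": [-5,12,2],"roll": 0.24,"gripper": 1}
    - {"slide": [-8,20,4],"roll": 0.36,"gripper": 1}
    - {"slide": [-10,28,6],"roll": 0.48,"gripper": 1}
    - {"slide": [-12,36,8],"roll": 0.6,"gripper": 1}
    - {"slide": [-14,44,10],"roll": 0.72,"gripper": 1}
    - {"slide": [-14,44,10],"roll": 0.73,"gripper": 1}
    - {"slide": [-14,44,10],"roll": 0.73,"gripper": 1}
    - {"slide": [-14,44,10],"roll": 0.73,"gripper": 1}
    - {"slide": [-14,44,10],"roll": 0.73,"gripper": 1}

```text
clock: 23.0
position: [0.441, -0.056, 0.1269]
ee_rot: [-2.696, -0.991, -0.727]
force: [0.5, 0.1, -0.1]
width: 0.682
```

```bash
cat > btn.py <<'E'
from go import *
s=arm.observe();R=Ro.from_rotvec(s['ee_rot']).as_matrix();p=np.array(s['position'])
tip=lambda: p+R@[-.010,.0555,0]
print('pos',p.round(4),'finger edge',tip().round(4),'vec to button',(np.array([.468,-.1065,.059])-tip()).round(4),'width',s['width'],'F',np.round(s['force'],1))
print('R',R.round(3).tolist())
print('slide to 15mm above btn',(R.T@(np.array([.468,-.1065,.074])-tip())*1000).round(1),' down unit',(R.T@[0,0,-1]).round(3))
noz=np.array([[.478,-.183,.15],[.476,-.186,.18],[.464,-.199,.22],[.44,-.23,.25]])
print('nozzle in tool now',((noz-p)@R*1000).round(0).tolist())
E
python3 btn.py; python3 -c "
from h import *
d=grab('scene','s9')
cv2.imwrite('pics/b2.png',cv2.resize(d['frame'][190:320,270:420],None,fx=5,fy=4.6))"
```

```text
pos [ 0.441  -0.056   0.1269] finger edge [ 0.4703 -0.1039  0.1219] vec to button [-0.0023 -0.0026 -0.0629] width 0.6824746744444089 F [ 0.5  0.1 -0.1]
R [[0.659, 0.647, 0.383], [0.56, -0.762, 0.325], [0.503, 0.001, -0.865]]
slide to 15mm above btn [-27.    0.4  39.7]  down unit [-0.503 -0.001  0.865]
nozzle in tool now [[-35.0, 121.0, -47.0], [-23.0, 122.0, -75.0], [-18.0, 124.0, -118.0], [-36.0, 132.0, -163.0]]
```

View pics/b2.png

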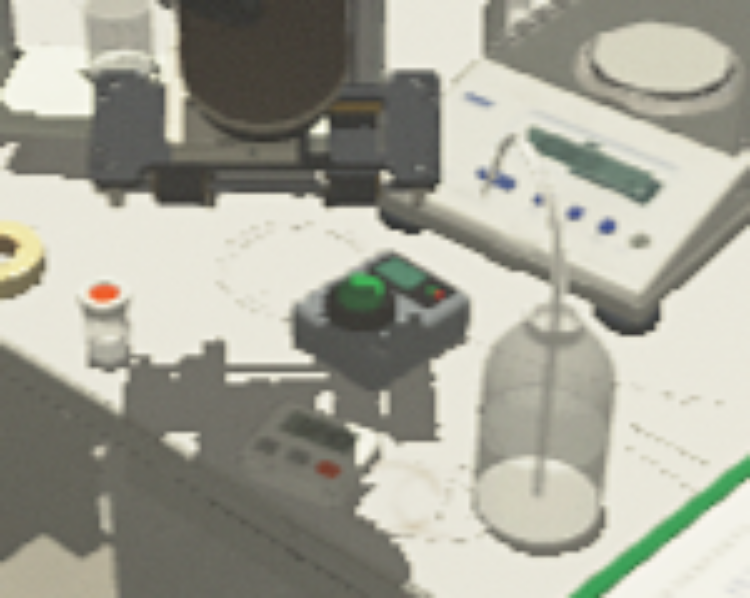

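The image shows the open jaws at (155,185) and (350,185) in the crop, the button at (362,295) and the nozzle at (500,160). Everything is clear. I'll descend to 15 mm above the button while the fingers finish opening.

Emit:
jog_arm:
  increments:
    - {"slide": [-5,0,8],"roll": 0,"gripper": 1}
    - {"slide": [-10,0,16],"roll": 0,"gripper": 1}
    - {"slide": [-16,0,24],"roll": 0,"gripper": 1}
    - {"slide": [-21,0,32],"roll": 0,"gripper": 1}
    - {"slide": [-25,0,37],"roll": 0,"gripper": 1}
    - {"slide": [-27,0,40],"roll": 0,"gripper": 1}
    - {"slide": [-27,0,40],"roll": 0,"gripper": 1}
    - {"slide": [-27,0,40],"roll": 0,"gripper": 1}
    - {"slide": [-27,0,40],"roll": 0,"gripper": 1}
    - {"slide": [-27,0,40],"roll": 0,"gripper": 1}

```text
clock: 23.88
position: [0.4392, -0.0584, 0.0792]
ee_rot: [-2.697, -0.988, -0.727]
force: [0.4, 0.4, -0.7]
width: 0.998
```

```bash
python3 btn.py; python3 -c "
from h import *
d=grab('scene','s10')
cv2.imwrite('pics/b3.png',cv2.resize(d['frame'][215:295,280:390],None,fx=7,fy=7,interpolation=cv2.INTER_CUBIC))"
```

```text
pos [ 0.4392 -0.0584  0.0792] finger edge [ 0.4685 -0.1063  0.0742] vec to button [-0.0005 -0.0002 -0.0152] width 0.9979448048059981 F [ 0.4  0.4 -0.7]
R [[0.66, 0.646, 0.384], [0.559, -0.763, 0.324], [0.502, 0.001, -0.865]]
slide to 15mm above btn [-0.5 -0.2 -0.1]  down unit [-0.502 -0.001  0.865]
nozzle in tool now [[-8.0, 120.0, -87.0], [4.0, 121.0, -114.0], [9.0, 123.0, -158.0], [-10.0, 132.0, -203.0]]
```

View pics/b3.png

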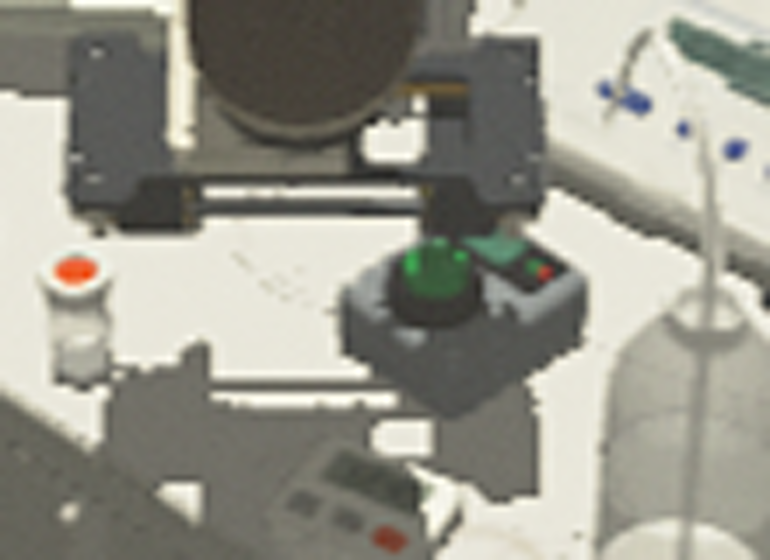

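The finger is directly above the button: fingertip at about (455,235) in the crop, button at (438,270). Now I press down 23 mm, 8 mm past the button's rest height, and hold.

Emit:
jog_arm:
  increments:
    - {"slide": [-2.5,0,4.3],"roll": 0,"gripper": 1}
    - {"slide": [-5,0,8.7],"roll": 0,"gripper": 1}
    - {"slide": [-7,0,12],"roll": 0,"gripper": 1}
    - {"slide": [-8.5,0,14.7],"roll": 0,"gripper": 1}
    - {"slide": [-10,0,17.3],"roll": 0,"gripper": 1}
    - {"slide": [-11.5,0,20],"roll": 0,"gripper": 1}
    - {"slide": [-11.5,0,20],"roll": 0,"gripper": 1}
    - {"slide": [-11.5,0,20],"roll": 0,"gripper": 1}
    - {"slide": [-11.5,0,20],"roll": 0,"gripper": 1}
    - {"slide": [-11.5,0,20],"roll": 0,"gripper": 1}

```text
clock: 24.77
position: [0.4395, -0.0576, 0.0561]
ee_rot: [-2.696, -0.99, -0.727]
force: [-2.2, 0.3, 8.4]
width: 1.0
```

```bash
python3 btn.py; python3 -c "
from h import *
d=grab('scene','s11')
cv2.imwrite('pics/b4.png',cv2.resize(d['frame'][215:295,280:390],None,fx=7,fy=7,interpolation=cv2.INTER_CUBIC))"
```

```text
pos [ 0.4395 -0.0576  0.0561] finger edge [ 0.4688 -0.1055  0.0511] vec to button [-0.0008 -0.001   0.0079] width 0.9996955305014069 F [-2.2  0.3  8.4]
R [[0.659, 0.647, 0.383], [0.56, -0.762, 0.325], [0.502, 0.001, -0.865]]
slide to 15mm above btn [ 10.4   0.2 -20.4]  down unit [-0.502 -0.001  0.865]
nozzle in tool now [[2.0, 121.0, -107.0], [14.0, 122.0, -135.0], [19.0, 124.0, -178.0], [1.0, 132.0, -223.0]]
```

View pics/b4.png

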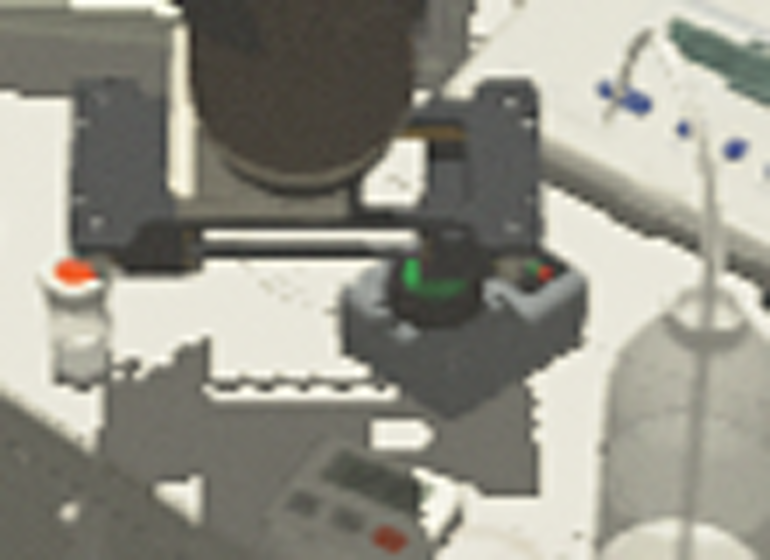

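8.4 N is above the ~5 N for full travel. I'll push 5 mm deeper to be sure it bottoms out, then release and rise in the same call.

Emit:
jog_arm:
  increments:
    - {"slide": [-1,0,2],"roll": 0,"gripper": 1}
    - {"slide": [-2.5,0,4.3],"roll": 0,"gripper": 1}
    - {"slide": [-2.5,0,4.3],"roll": 0,"gripper": 1}
    - {"slide": [-2.5,0,4.3],"roll": 0,"gripper": 1}
    - {"slide": [-2.5,0,4.3],"roll": 0,"gripper": 1}
    - {"slide": [-2.5,0,4.3],"roll": 0,"gripper": 1}
    - {"slide": [-2.5,0,4.3],"roll": 0,"gripper": 1}
    - {"slide": [-2.5,0,4.3],"roll": 0,"gripper": 1}
    - {"slide": [-2.5,0,4.3],"roll": 0,"gripper": 1}
    - {"slide": [-2.5,0,4.3],"roll": 0,"gripper": 1}

```text
clock: 25.65
position: [0.4401, -0.0574, 0.0532]
ee_rot: [-2.695, -0.994, -0.732]
force: [-26.4, -6.1, 61.4]
width: 1.003
```

```bash
python3 btn.py
```

```text
pos [ 0.4401 -0.0574  0.0532] finger edge [ 0.4696 -0.1053  0.0484] vec to button [-0.0016 -0.0012  0.0106] width 1.0025856631253398 F [-26.4  -6.1  61.4]
R [[0.656, 0.648, 0.386], [0.561, -0.761, 0.325], [0.504, 0.004, -0.863]]
slide to 15mm above btn [ 11.2   0.  -23.1]  down unit [-0.504 -0.004  0.863]
nozzle in tool now [[3.0, 121.0, -110.0], [15.0, 122.0, -137.0], [20.0, 124.0, -181.0], [2.0, 132.0, -226.0]]
```

The reading of 61 N shows it is firmly bottomed; I held for this call instead of releasing in it as I had said. Releasing and rising now.

Emit:
jog_arm:
  increments:
    - {"slide": [3,0,-5],"roll": 0,"gripper": 1}
    - {"slide": [7,0,-13],"roll": 0,"gripper": 1}
    - {"slide": [14,0,-25],"roll": 0,"gripper": 1}
    - {"slide": [23,0,-40],"roll": 0,"gripper": 1}
    - {"slide": [33,0,-57],"roll": 0,"gripper": 1}
    - {"slide": [43,0,-74],"roll": 0,"gripper": 1}
    - {"slide": [50,0,-87],"roll": 0,"gripper": 1}
    - {"slide": [50,0,-87],"roll": 0,"gripper": 1}
    - {"slide": [50,0,-87],"roll": 0,"gripper": 1}
    - {"slide": [50,0,-87],"roll": 0,"gripper": 1}

```text
clock: 26.48
position: [0.4386, -0.0579, 0.1509]
ee_rot: [-2.696, -0.989, -0.726]
force: [-0.3, 0.4, 0.4]
width: 1.003
```

```bash
python3 btn.py; python3 chk.py s12; python3 -c "
from m import *
d=load('s12');cv2.imwrite('pics/w12.png',d['frame'])
P=measure(d,(330,235,365,285))['green'][0];print('green',len(P),np.median(P,0).round(4))
t=grab('top','top12')
for p in [(197,225),(244,241),(281,238),(317,245),(362,242)]:print(p,world(t,*p).round(3))
a=load('top0')['frame'];print(cv2.absdiff(a,t['frame'])[215:258,180:380].max(2).mean())
cv2.imwrite('pics/t12.png',np.vstack([cv2.resize(x[200:260,180:380],(800,240)) for x in (a,t['frame'])]))"
```

```text
pos [ 0.4386 -0.0579  0.1509] finger edge [ 0.4679 -0.1058  0.1458] vec to button [ 0.0001 -0.0007 -0.0868] width 1.00250130226755 F [-0.3  0.4  0.4]
R [[0.66, 0.647, 0.383], [0.559, -0.763, 0.325], [0.503, -0.0, -0.865]]
slide to 15mm above btn [-36.4   0.6  61.9]  down unit [-0.503  0.     0.865]
nozzle in tool now [[-44.0, 121.0, -25.0], [-32.0, 122.0, -53.0], [-27.0, 124.0, -96.0], [-45.0, 132.0, -141.0]]
blue z 0.4252 207
yellow px [(299, 183), (299, 184), (300, 183), (300, 184), (301, 183), (301, 184), (302, 183), (302, 184), (303, 183), (303, 184), (304, 183), (304, 184)]
green 13 [ 0.463  -0.1033  0.0593]
(197, 225) [0.438 0.386 0.113]
(244, 241) [0.385 0.251 0.024]
(281, 238) [ 0.392  0.128 -0.001]
(317, 245) [0.365 0.005 0.057]
(362, 242) [ 0.368 -0.118  0.387]
33.53674418604651
```

View pics/z_s12.png

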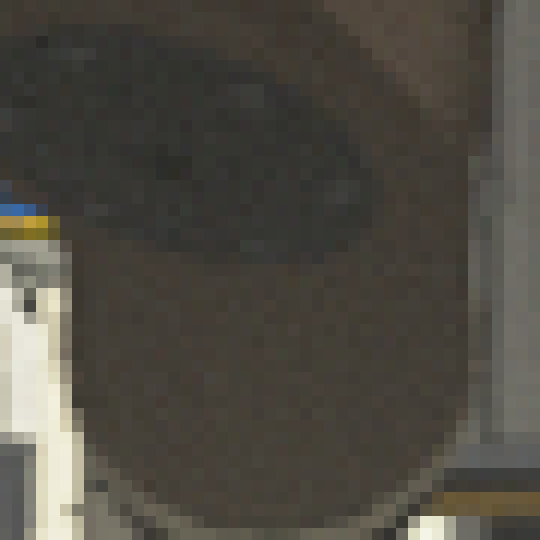

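View pics/w12.png

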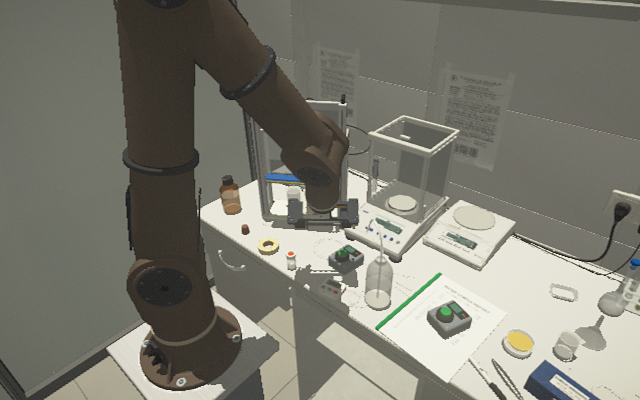

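View pics/t12.png

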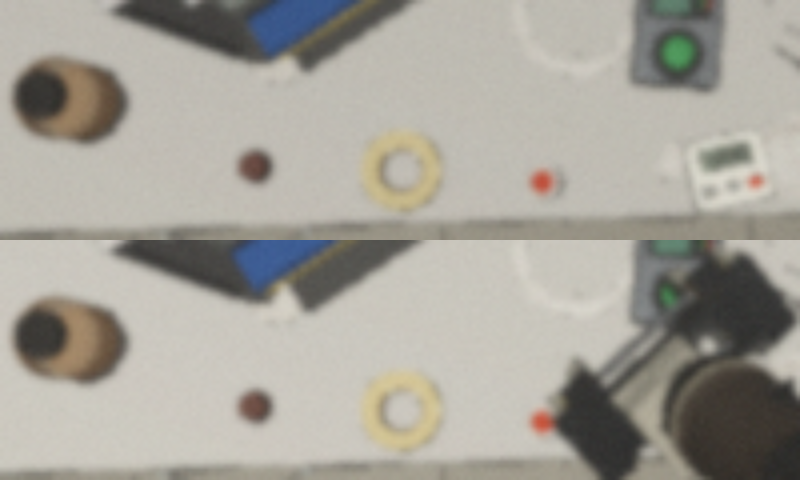

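The bystanders have not moved and the button is back up, with green at z≈0.059. The arm hides the marker, so I'll compare the visible part of the line with the earlier picture.

```bash
python3 - <<'E'
from m import *
for t in('scene8','s12'):
    P,u,v=measure(load(t),(250,140,306,235))['yellow'];q=measure(load(t),(250,160,306,200))['blue'][0]
    q=q[(q[:,1]>.1)&(q[:,2]<.25)]
    print(t,[(c,v[u==c].tolist()) for c in (272,280,296,299,302,304)],'lip top z',np.median(q[:,2]).round(4),len(q))
E
```

```text
scene8 [(272, [181, 182]), (280, [182]), (296, [183]), (299, [183, 184]), (302, [154, 155, 183, 184]), (304, [154, 155, 156, 183, 184])] lip top z 0.1924 173
s12 [(272, [181, 182]), (280, [182]), (296, [183]), (299, [183, 184]), (302, [183, 184]), (304, [183, 184])] lip top z 0.1924 206
```

The line is pixel-identical, so the sash has not moved. Handing in.

```bash
python3 -c "
from cell import arm
s=arm.observe();print(s['clock'],s['force']);print(arm.sign_off())"
```

```text
26.5833 [-0.14694514  0.02676327 -0.02043074]
the job is handed in; nothing more can be done
None
```

I raised the sash level with the marker, then pressed and released the green button. I handed the job in at 26.6 s of the 43 s allowed; it gave no verdict.

- **Sash:** I pushed the lip up with the shut fingers, tilted about 30° forward. At the last check the yellow line was at z ≈ 0.184 and the marker tip at z ≈ 0.184–0.185. After the button press the visible part of the line was unchanged to the pixel. By then the arm hid the marker itself, so that last comparison relies on the earlier picture.
- **Button:** I pressed the one on the left-hand monitor with one finger of the open gripper, then released it. It read back up at z ≈ 0.059, and the force at hand-in was about 0 N.
- **Bystanders:** the bottle, stopper, tape and vial showed no shift in the final top view. The arm covered the timer there, so I only saw it in shadow in the scene view.

Some things did not go to plan:
- **Tilt:** the moves offer no tilt command, so I built it up by pushing against the reach limit.
- **First approach:** the first try at getting under the lip jammed at joint limits and had to be redone after a half turn.
- **Entry:** the fingers pressed the sash about 14 mm down, with about 33 N on the lip, before I lifted it.
- **Button press:** the second, deeper push reached 61 N at the finger. That is far more than needed, but below the 120 N wrist limit.

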